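Preset compression springs in a lever press

TASK

Preset the new compression springs that stand on the bench: thread each one over a guide rod of its own on the press slide, twisting it a little if a coil catches, until it sits down on the slide. Then push the slide in by its knob until its scribed line is under the brass pointer, push the lever right down to squeeze all the springs together, and let the lever come all the way up again. Draw the slide fully out, take the springs off, and stand them upright in the steel tray, leaving the slide out and the lever up.

Things in the scene. Friction and masses are not known exactly. Their poses are not given: they have to be found in the camera images.
- spring_1_mid (a point): bright steel compression spring that stands upright on the bench, 46 mm long, 31 mm outside and 23 mm inside diameter, 4 mm wire, about 75 g; all the springs are alike, and two or three are present (an absent one reads None). Point: the centre of the spring, half-way up (23 mm above its lower end); z runs along the spring. Take it round the coils at half height or a little above
- spring_2_mid (a point): bright steel compression spring that stands upright on the bench, 46 mm long, 31 mm outside and 23 mm inside diameter, 4 mm wire, about 75 g; all the springs are alike, and two or three are present (an absent one reads None). Point: the centre of the spring, half-way up (23 mm above its lower end); z runs along the spring. Take it round the coils at half height or a little above
- spring_3_mid (a point): bright steel compression spring that stands upright on the bench, 46 mm long, 31 mm outside and 23 mm inside diameter, 4 mm wire, about 75 g; all the springs are alike, and two or three are present (an absent one reads None). Point: the centre of the spring, half-way up (23 mm above its lower end); z runs along the spring. Take it round the coils at half height or a little above
- spring_1_top (a point): centre of the upper end of spring_1: 23 mm above its centre at free length, less when the spring is squeezed (about 0.85 N per mm)
- spring_2_top (a point): centre of the upper end of spring_2: 23 mm above its centre at free length, less when the spring is squeezed (about 0.85 N per mm)
- spring_3_top (a point): centre of the upper end of spring_3: 23 mm above its centre at free length, less when the spring is squeezed (about 0.85 N per mm)
- rod_1 (a point): guide rod nearest the knob, of three in a row 40 mm apart on the press slide; steel, 18 mm diameter, standing 57 mm above the slide, end tapered over the last 5 mm, a shallow ring groove 7 to 11 mm below the end on which a coil may catch. Point: on the axis at the rod's foot, on the slide's top face (30 mm above the bench), where a threaded spring's lower end sits. y: along the row into the press
- rod_2 (a point): the middle guide rod; otherwise like rod_1
- rod_3 (a point): the guide rod nearest the press; otherwise like rod_1. x points across the slide, away from the robot
- slide_knob (a point): black upright knob 23 mm diameter on the outer end of the slide's pull rod, for pushing and pulling the slide; graspable between 36 and 62 mm above the bench. Point: on its axis, 52 mm above the bench. It moves with the slide
- slide_mark (a point): inner end of the black line scribed on the top face of the slide near its front edge, 30 mm above the bench; it moves with the slide
- pointer_tip (a point): tip of the brass pointer fixed to the press's front rail, 4 mm above the slide; with the scribed line under it each rod stands under its bore in the pressure block
- slide (a joint): travel of the slide, m: 0 fully out (loading end), 0.175 with the line under the pointer, 0.187 at the inner stop; friction about 1.5 N, it stays where it is left
- lever (a joint): hand lever of the press, rad: 0 up (a return spring brings it there when let go), 1.05 right down at its stop (17 degrees below the level); it drives the ram down 34 mm; the block meets the springs after 21 mm and squeezes them about 13 mm; takes up to about 15 N on the grip
- lever_grip (a point): black round grip of the lever, 20 mm diameter and 85 mm long, pointing towards the robot and, when up, 43 degrees above the level; it can be pushed down from above. Point: on the grip's axis, 25 mm from its free end, 160 mm from the hinge; moves with the lever
- lever_hinge (a point): centre of the lever's hinge, fixed on the press; the lever swings about this point's y axis
- block_under (a point): centre of the underside of the steel pressure block (36 x 112 mm, long side along the row of rods) under the ram; with the lever up 97 mm above the bench, 10 mm above the rod ends; above it are the ram and the press head (66 mm wide, 175 to 250 mm up) with a column behind, so load the rods with the slide out
- tray: open sheet-steel tray, 120 x 156 mm outside and 20 mm high, wall and floor 2.5 mm, loose, 0.6 kg. Origin: centre of its underside; y along its long side

How it is judged:
By the outcome, as a careful person would: the job done as asked, in the order asked, and still so for the second after the job is handed in, with the robot touching nothing.
Of spring_1, spring_2, spring_3 only 2 to 3 are there at a start; the rules pass over those that are not, and their reading is None.
At some moment in a run one of spring_1, spring_2, spring_3, tray may be knocked a few centimetres aside while the robot is not near it.
It also fails if it takes over 210 s, if anything falls off the work surface, if the arm or the gripper's body presses on something with over 40 N, if the wrist force passes 120 N, or if a joint passes its speed limit or range.

ROBOT

A 6-joint arm with a two-finger parallel gripper is mounted at the origin on a cart in front of the work surface, level with it; the furniture and walls round the work are solid. World frame = base frame: x ahead of the robot, y to its left, z up, the work surface at z = 0. Lengths are in m, angles in rad, forces in N, time in s.
With the tool pointing down it reaches from about 0.25 to 0.8 m from the base axis. Payload 8.5 kg.
Tool frame: the origin (TCP) lies at the very end of the fingers, on their centre line; the grasp point (between the pads) lies 19 mm behind it; z points along the fingers, y is the line along which they close (so a half turn about z gives the same grasp; the last joint's range is limited). The gripper opens to 85 mm and grips with 20 to 120 N. Pads are 22 mm wide; open, the fingers measure 114 mm over their backs; the gripper's body (76 mm by 85 mm) begins 54 mm behind the grasp point. The pads swing forward as they close: fully open they stand 13 mm farther back than shut.
Start: joints at [1.329, 0.238, -0.013, 1.319, 0, 1.571], TCP at [0.126, 0.51, 0.231] pointing down, gripper open.
Joint ranges: [-2.66, 2.66], [-1.03, 1.9], [-1.14, 1.46], [-1.82, 2.27], [-1.45, 1.34], [-3.14, 3.14]. Speed limits (rad/s): [2.22, 2.22, 2.79, 3.14, 3.14, 3.14].

INTERFACE

Orientations are given as a rotation vector (axis times angle).
In Python, from plant import robot, vision gives the robot as it stands.
- The arm moves only by the shell command python3 -m handwheel 'ROWS' [FORCE]. ROWS is JSON, a list of rows, each an object of numbers: "x", "y", "z": the shift along the tool's x, y, z each as a share of 4 cm, from -1 to 1; "ax", "ay", "az": the turn, a rotation vector about the tool's x, y, z each as a share of 0.15 rad, from -1 to 1; "gripper": the opening, from 0 (shut) to 1 (fully open). In form: [{"x": .., "y": .., "z": .., "ax": .., "ay": .., "az": .., "gripper": ..}, ...]. A call has exactly 8 rows; each row shifts and turns the commanded pose from where the row before left it, along the tool's axes as they then stand; what a row does not reach is not made up. A row lasts 1/10 s, in which the tool goes at most 50 mm and 8.59 degrees, less where a joint would pass 70% of its speed; a pose out of reach is approached as far as the arm can. A call with a number of a shift or a turn outside -1 to 1 is refused whole. A call with a gripper value outside its range is refused whole. The fingers move at their own pace and stop on an object; FORCE is the grip in N (left out, the last holds). Time passes only in rows, so rows that do not move let the fingers close, or fill a call up. It gives the time, the measured TCP pose, the force, the opening and the grip force at its end, in the units of the state.
- robot.state(): the state, without advancing time (a new reading comes with each control period).
- vision.grab_frame(name): name is "scene" or "top"; returns a dict with "img" (420x560x3 uint8, blue, green, red), "fx", "fy", "cx", "cy" (pixels), "rvec" (rotation vector, rad) and "tvec" (3), from world to camera coordinates, as OpenCV has them. Camera axes: x right, y down, z forward; pixel columns grow to the right and rows downward; lengths in m; the calibration is good to about 2 mm. A picture is of the moment at which its call begins. There is no depth.
- robot.sign_off(): hands the job in; it is judged then, once.
The state is a dict: "t": time; "joint_pos": joint angles; "qd": joint speeds; "joint_efforts": joint torques, N m; "eef_pos": TCP position; "ee_rot": TCP orientation; "force": force on the tool from outside, world axes, zero at the start; "wrist_torque": the same for the moment, N m; "gripper_width": opening from 0.0 (shut) to 1.0 (fully open); "grip_force": force on a finger pad.
Only numpy, scipy, OpenCV 4.12 (cv2) and the standard library are available. Lean on these libraries where they do the work, as an engineer would, in place of code of your own. Each camera call takes 0.05 s, during which the arm holds its last target. There are 200 camera calls.

## Working session

There is one attempt and no reset: what is moved stays moved. The work goes in short steps, Python scripts to look and compute and a shell command to move; the robot and the scene stay as the last step left them, time stands still between calls to the robot, and variables do not carry over. Pictures are saved under pics/ and viewed, at most 14 in all, crops included, and the job is handed in when it is done.

```bash
ls; mkdir -p pics; cat > h.py <<'E'
import numpy as np, cv2
from plant import robot, vision
def cam(n):
    f=vision.grab_frame(n); f['R']=cv2.Rodrigues(np.array(f['rvec'],float))[0]; f['t']=np.array(f['tvec'],float).ravel(); return f
def ray(f,u,v):
    d=f['R'].T@np.array([(u-f['cx'])/f['fx'],(v-f['cy'])/f['fy'],1.]); return -f['R'].T@f['t'],d
def onz(f,u,v,z):
    c,d=ray(f,u,v); return c+d*(z-c[2])/d[2]
def proj(f,p):
    q=f['R']@np.array(p,float)+f['t']; return np.array([f['fx']*q[0]/q[2]+f['cx'],f['fy']*q[1]/q[2]+f['cy']])
def tri(fa,a,fb,b):
    c1,d1=ray(fa,*a);c2,d2=ray(fb,*b)
    s=np.linalg.lstsq(np.c_[d1,-d2],c2-c1,rcond=None)[0]
    p,q=c1+s[0]*d1,c2+s[1]*d2; return (p+q)/2,np.linalg.norm(p-q)
E
python3 - <<'E'
from h import *
for n in('scene','top'):
    f=cam(n); print(n,-f['R'].T@f['t'],f['fx']); cv2.imwrite(f'pics/{n}0.png',f['img'])
s=robot.state();print(s)
E
```

```text
pics
scene [ 0.10638996 -0.67045582  0.96094934] 463.67855806854146
top [0.31687552 0.05818884 1.4986584 ] 490.07876404378504
{'t': 0.1, 'joint_pos': array([ 1.32901503e+00,  2.38730820e-01, -1.41019898e-02,  1.31918271e+00,
       -1.19253884e-06,  1.57078299e+00]), 'qd': array([ 1.31400923e-03, -1.90304420e-03,  4.47481995e-03,  8.26578424e-05,
        1.22138191e-04,  2.97198458e-03]), 'joint_efforts': array([-6.83720409e-04, -5.39720070e+01,  3.47000849e+01,  1.33571992e-02,
       -8.13835049e-05, -1.58677999e-06]), 'eef_pos': array([0.12562323, 0.50940814, 0.2307631 ]), 'ee_rot': array([-3.78826320e-01, -3.11852128e+00,  1.90126577e-03]), 'force': array([-0.14892431, -0.00615634,  0.20977024]), 'wrist_torque': array([ 0.00425415, -0.03993395,  0.04791303]), 'grip_force': 0.0, 'gripper_width': 1.0035112094985172}
```

View pics/scene0.png

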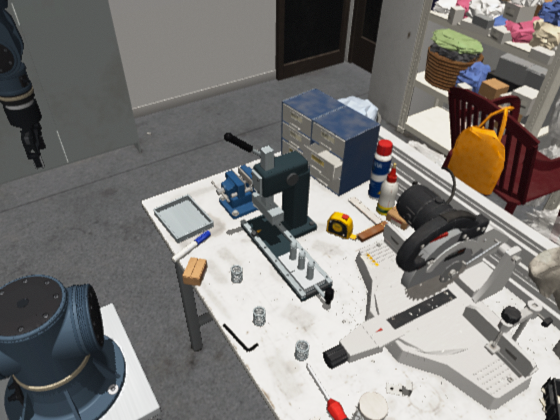

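View pics/top0.png

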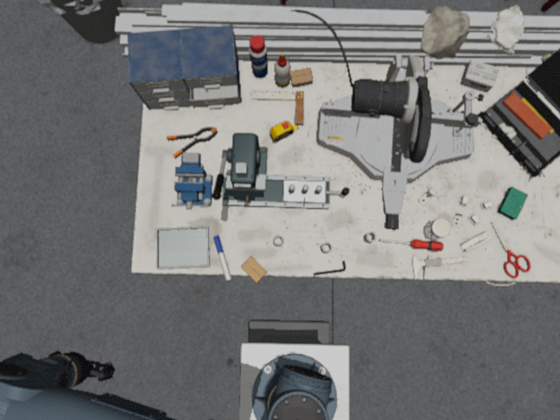

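The scene view shows springs at (237,273), (260,316), (302,350). In the top view they are at (278,241), (326,248), (370,238), the rods are at (291,305,318; 188), the knob at (345,191) and the tray at (184,248). I'll enlarge both views.

```bash
python3 - <<'E'
from h import *
a=cv2.imread('pics/scene0.png');b=cv2.imread('pics/top0.png')
cv2.imwrite('pics/sc1.png',cv2.resize(a[125:365,140:350],None,fx=2.5,fy=2.5,interpolation=cv2.INTER_CUBIC))
cv2.imwrite('pics/tc1.png',cv2.resize(b[125:285,150:390],None,fx=3.3,fy=3.3,interpolation=cv2.INTER_CUBIC))
f=cam('top')
for n,p,z in [('s',(278,241),.046),('s',(326,248),.046),('s',(370,238),.046),('r1',(318,188),.087),('r3',(291,188),.087),('knob',(345,191),.062),('tray',(184,248),.02)]: print(n,onz(f,*p,z).round(3))
E
```

```text
s [0.45  0.056 0.046]
s [ 0.432 -0.086  0.046]
s [ 0.465 -0.217  0.046]
r1 [ 0.605 -0.058  0.087]
r3 [0.603 0.022 0.087]
knob [ 0.602 -0.14   0.062]
tray [0.425 0.339 0.02 ]
```

View pics/sc1.png

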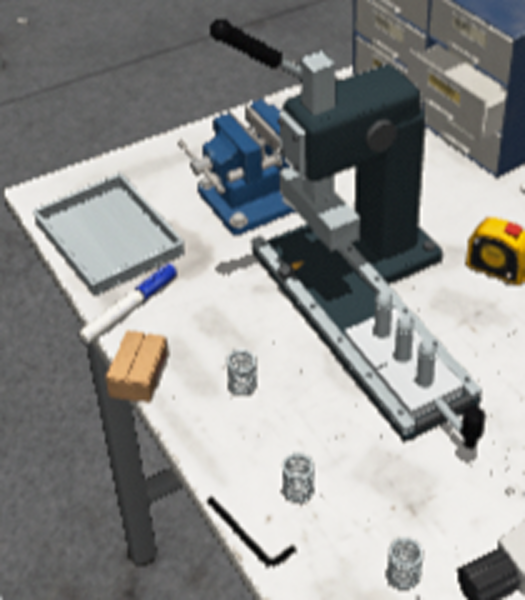

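View pics/tc1.png

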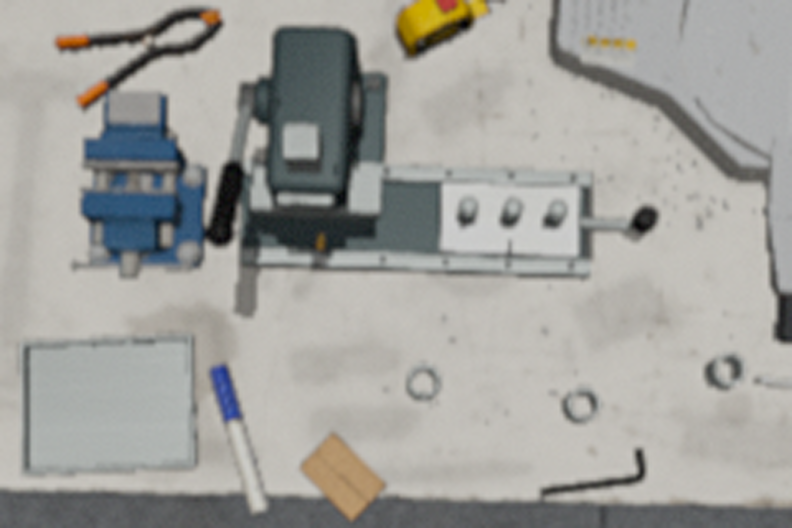

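```bash
python3 - <<'E'
from h import *
a=cv2.imread('pics/scene0.png');b=cv2.imread('pics/top0.png')
z=lambda im,u,v,w,h:cv2.resize(im[v:v+h,u:u+w],None,fx=7,fy=7,interpolation=cv2.INTER_CUBIC)
A=z(b,280,175,80,40)   # top rods+knob  560x280
B=z(a,285,235,56,42)  # scene rods + knob 392x294
C=np.zeros((294,392+392,3),np.uint8);C[:, :392]=B
C[:,392:]=z(a,225,255,56,42)
D=np.zeros((280,784,3),np.uint8);D[:,:560]=A; D[:,560:]=z(b,264,225,32,40)
cv2.imwrite('pics/cmp.png',np.vstack([D,C]))
f=cam('top')
g=cv2.cvtColor(f['img'],cv2.COLOR_BGR2GRAY).astype(int)
for u,v in[(278,241),(326,248),(369,237)]:
    w=g[v-10:v+11,u-10:u+11]; m=(abs(w-np.median(w))>18)
    yy,xx=np.nonzero(m); 
    (c,r)=cv2.minEnclosingCircle(np.c_[xx,yy].astype(np.float32)); print((u-10+xx.mean(),v-10+yy.mean()),(u-10+c[0],v-10+c[1]),r,len(xx))
E
```

```text
(np.float64(277.93150684931504), np.float64(240.97260273972603)) (277.72222232818604, 240.8333330154419) 5.840044021606445 73
(np.float64(325.1276595744681), np.float64(247.4468085106383)) (324.2931032180786, 245.77586221694946) 7.803610324859619 94
(np.float64(369.2429906542056), np.float64(237.3644859813084)) (371.0, 238.0) 8.544103622436523 107
```

View pics/cmp.png

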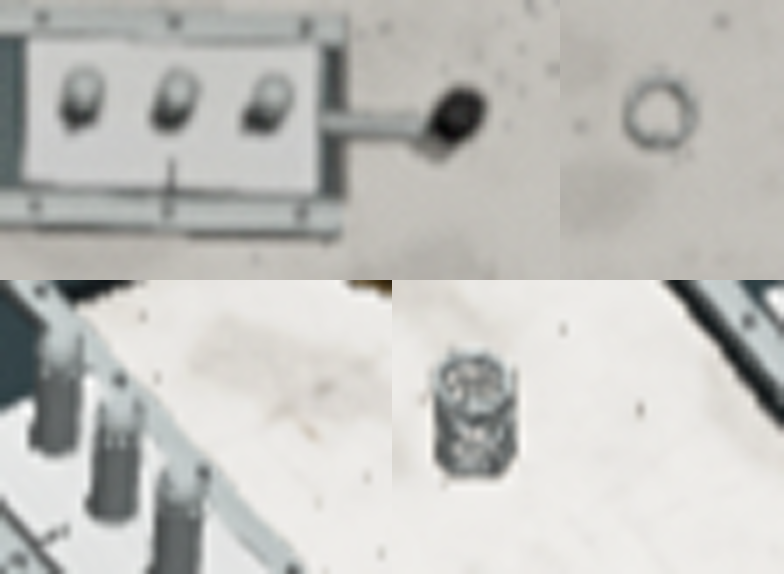

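```bash
python3 - <<'E'
from h import *
a=cam('scene');b=cam('top')
for n,t,s in [('r3',(292.1,186.3),(293.4,242.7)),('r2',(305.4,186.5),(302,251.4)),('r1',(319.0,187.0),(311.3,262.0)),('s1',(278,241.2),(236.6,269.6))]:
    print(n,tri(b,t,a,s),onz(b,*t,.087 if n[0]=='r' else .046).round(4), onz(a,*s,.087 if n[0]=='r' else .046).round(4))
for n,t,z in [('s1',(278,241.2),.046),('s2',(325.8,247.7),.046),('s3',(369.1,237.4),.046),('knob',(280+463.5/7-.5,175+106/7-.5),.062),('mark in',(280+171/7-.5,175+160/7-.5),.03),
 ('f3',(280+76.5/7-.5,175+108/7-.5),.03),('f1',(280+260/7-.5,175+109/7-.5),.03),('ptr',(150+320/3.3,125+236/3.3),.034),
 ('t1',(150+24/3.3,125+343/3.3),.02),('t2',(150+193/3.3,125+336/3.3),.02),('t3',(150+196/3.3,125+467/3.3),.02),('t4',(150+24/3.3,125+473/3.3),.02)]:
    print(n,onz(b,*t,z).round(4))
# grip free end & root
e=tri(b,(150+218/3.3,125+235/3.3),a,(140+219/2.5,125+29/2.5)); g=tri(b,(150+235/3.3,125+167/3.3),a,(140+275/2.5,125+60/2.5)); print(e,g)
E
```

```text
r3 (array([0.60791548, 0.01849191, 0.08794234]), np.float64(6.422160528269783e-05)) [0.6081 0.0185 0.087 ] [0.6085 0.0192 0.087 ]
r2 (array([ 0.60790917, -0.02052216,  0.08998339]), np.float64(0.00035499370285345513)) [ 0.6084 -0.0206  0.087 ] [ 0.6098 -0.0183  0.087 ]
r1 (array([ 0.60813691, -0.06077617,  0.08735389]), np.float64(0.0009691477124309667)) [ 0.6078 -0.0606  0.087 ] [ 0.6088 -0.0607  0.087 ]
s1 (array([0.45275403, 0.05532122, 0.03912052]), np.float64(0.0058211258158997504)) [0.4494 0.0563 0.046 ] [0.453  0.0491 0.046 ]
s1 [0.4494 0.0563 0.046 ]
s2 [ 0.4333 -0.0857  0.046 ]
s3 [ 0.4667 -0.2142  0.046 ]
knob [ 0.6067 -0.1426  0.062 ]
mark in [ 0.5863 -0.0197  0.03  ]
f3 [0.6084 0.0218 0.03  ]
f1 [ 0.6098 -0.0583  0.03  ]
ptr [0.5843 0.1535 0.034 ]
t1 [0.4808 0.423  0.02  ]
t2 [0.4908 0.2682 0.02  ]
t3 [0.3713 0.26   0.02  ]
t4 [0.3625 0.4156 0.02  ]
(array([0.52925947, 0.20771931, 0.33750322]), np.float64(0.002803758483410485)) (array([0.59131767, 0.2048722 , 0.28090775]), np.float64(0.0009590167851504865))
```

```bash
cat > g.py <<'E'
# print units (tool axes, tool y=+x world, tool x=+y world) to a target
import sys
from h import *
from scipy.spatial.transform import Rotation as Ro
def rep(tx=None,ty=None,tz=None):
    s=robot.state();p=s['eef_pos'];R=Ro.from_rotvec(s['ee_rot']).as_matrix()
    print('t',round(s['t'],1),'p',p.round(4),'F',s['force'].round(1),'w',round(s['gripper_width'],3),'gf',round(s['grip_force'],1),'toolY',R[:,1].round(3),'Z',R[:,2].round(3))
    if tx is not None: print('units',(R.T@(np.array([tx,ty,tz])-p)/.04).round(2))
if __name__=='__main__': rep(*map(float,sys.argv[1:]))
E
python3 -m handwheel '[{"az":1},{"az":1},{"az":1},{"az":1},{"az":1},{"az":1},{"az":1},{"az":1}]' 40
python3 -m handwheel '[{"az":0.86},{"x":-0.94,"y":0.68},{"x":-0.94,"y":0.68},{"x":-0.94,"y":0.68},{"x":-0.94,"y":0.68},{"x":-0.94,"y":0.68},{"x":-0.94,"y":0.68},{"x":-0.94,"y":0.68}]'
python3 -m handwheel '[{"x":-0.94,"y":0.68},{"x":-0.94,"y":0.68},{"x":-0.94,"y":0.68},{"x":-0.94,"y":0.68},{"x":-0.94,"y":0.68},{"z":0.7},{"z":0.7},{"z":0.7}]'
python3 g.py .451 .056 .011
```

```text
t 0.3 p [0.1257 0.5096 0.2311] F [ 0.1 -0.   0.4] w 1.001 gf 0.0 toolY [ 0.239  0.971 -0.001] Z [-0.    -0.001 -1.   ]
units [-10.61  -9.06   5.51]$[0]: bad value
$[0]: bad value
$[0]: bad value
```

```bash

python3 -m handwheel '[{"az":1,"gripper":1},{"az":1,"gripper":1},{"az":1,"gripper":1},{"az":1,"gripper":1},{"az":1,"gripper":1},{"az":1,"gripper":1},{"az":1,"gripper":1},{"az":1,"gripper":1}]' 40
python3 -m handwheel '[{"x":0,"y":0,"z":0,"ax":0,"ay":0,"az":0.5,"gripper":1},{"x":0,"y":0,"z":0,"ax":0,"ay":0,"az":0,"gripper":1},{"x":0,"y":0,"z":0,"ax":0,"ay":0,"az":0,"gripper":1},{"x":0,"y":0,"z":0,"ax":0,"ay":0,"az":0,"gripper":1},{"x":0,"y":0,"z":0,"ax":0,"ay":0,"az":0,"gripper":1},{"x":0,"y":0,"z":0,"ax":0,"ay":0,"az":0,"gripper":1},{"x":0,"y":0,"z":0,"ax":0,"ay":0,"az":0,"gripper":1},{"x":0,"y":0,"z":0,"ax":0,"ay":0,"az":0,"gripper":1}]'
python3 g.py .451 .056 .011
```

```text
t: 1.1
eef_pos: [0.1257, 0.5097, 0.2313]
ee_rot: [-0.495, -3.102, 0.0]
force: [-0.6, 0.4, -0.7]
gripper_width: 1.0
grip_force: 0.0
t 1.1 p [0.1257 0.5097 0.2313] F [-0.6  0.4 -0.7] w 1.0 gf 0.0 toolY [ 0.311  0.95  -0.   ] Z [-0. -0. -1.]
units [-11.26  -8.25   5.51]$[0]: bad value
```

```bash

python3 -m handwheel '[{"x":0,"y":0,"z":0,"ax":0,"ay":0,"az":1,"gripper":1},{"x":0,"y":0,"z":0,"ax":0,"ay":0,"az":1,"gripper":1},{"x":0,"y":0,"z":0,"ax":0,"ay":0,"az":1,"gripper":1},{"x":0,"y":0,"z":0,"ax":0,"ay":0,"az":1,"gripper":1},{"x":0,"y":0,"z":0,"ax":0,"ay":0,"az":1,"gripper":1},{"x":0,"y":0,"z":0,"ax":0,"ay":0,"az":1,"gripper":1},{"x":0,"y":0,"z":0,"ax":0,"ay":0,"az":1,"gripper":1},{"x":0,"y":0,"z":0,"ax":0,"ay":0,"az":1,"gripper":1}]' 40 >/dev/null
python3 -m handwheel '[{"x":0,"y":0,"z":0,"ax":0,"ay":0,"az":0.36,"gripper":0.8},{"x":-0.94,"y":0.68,"z":0,"ax":0,"ay":0,"az":0,"gripper":0.8},{"x":-0.94,"y":0.68,"z":0,"ax":0,"ay":0,"az":0,"gripper":0.8},{"x":-0.94,"y":0.68,"z":0,"ax":0,"ay":0,"az":0,"gripper":0.8},{"x":-0.94,"y":0.68,"z":0,"ax":0,"ay":0,"az":0,"gripper":0.8},{"x":-0.94,"y":0.68,"z":0,"ax":0,"ay":0,"az":0,"gripper":0.8},{"x":-0.94,"y":0.68,"z":0,"ax":0,"ay":0,"az":0,"gripper":0.8},{"x":-0.94,"y":0.68,"z":0,"ax":0,"ay":0,"az":0,"gripper":0.8}]' >/dev/null
python3 -m handwheel '[{"x":-0.94,"y":0.68,"z":0,"ax":0,"ay":0,"az":0,"gripper":0.8},{"x":-0.94,"y":0.68,"z":0,"ax":0,"ay":0,"az":0,"gripper":0.8},{"x":-0.94,"y":0.68,"z":0,"ax":0,"ay":0,"az":0,"gripper":0.8},{"x":-0.94,"y":0.68,"z":0,"ax":0,"ay":0,"az":0,"gripper":0.8},{"x":-0.94,"y":0.68,"z":0,"ax":0,"ay":0,"az":0,"gripper":0.8},{"x":0,"y":0,"z":0.8,"ax":0,"ay":0,"az":0,"gripper":0.8},{"x":0,"y":0,"z":0.8,"ax":0,"ay":0,"az":0,"gripper":0.8},{"x":0,"y":0,"z":0.8,"ax":0,"ay":0,"az":0,"gripper":0.8}]' >/dev/null
python3 g.py .451 .056 .011
```

```text
t 3.5 p [0.4524 0.0578 0.1343] F [ 0.1 -0.8 -0.1] w 0.801 gf 0.0 toolY [ 1.    -0.001  0.001] Z [ 0.001  0.    -1.   ]
units [-0.05 -0.04  3.08]
```

```bash

python3 -m handwheel '[{"x":-0.05,"y":-0.04,"z":0.6,"ax":0,"ay":0,"az":0,"gripper":0.8},{"x":0,"y":0,"z":0.6,"ax":0,"ay":0,"az":0,"gripper":0.8},{"x":0,"y":0,"z":0.6,"ax":0,"ay":0,"az":0,"gripper":0.8},{"x":0,"y":0,"z":0.6,"ax":0,"ay":0,"az":0,"gripper":0.8},{"x":0,"y":0,"z":0.4,"ax":0,"ay":0,"az":0,"gripper":0.8},{"x":0,"y":0,"z":0.28,"ax":0,"ay":0,"az":0,"gripper":0.8},{"x":0,"y":0,"z":0,"ax":0,"ay":0,"az":0,"gripper":0.6},{"x":0,"y":0,"z":0,"ax":0,"ay":0,"az":0,"gripper":0.45}]' >/dev/null
python3 g.py
python3 -m handwheel '[{"x":0,"y":0,"z":0,"ax":0,"ay":0,"az":0,"gripper":0.4},{"x":0,"y":0,"z":0,"ax":0,"ay":0,"az":0,"gripper":0.35},{"x":0,"y":0,"z":0,"ax":0,"ay":0,"az":0,"gripper":0.25},{"x":0,"y":0,"z":0,"ax":0,"ay":0,"az":0,"gripper":0.15},{"x":0,"y":0,"z":0,"ax":0,"ay":0,"az":0,"gripper":0.15},{"x":0,"y":0,"z":0,"ax":0,"ay":0,"az":0,"gripper":0.15},{"x":0,"y":0,"z":0,"ax":0,"ay":0,"az":0,"gripper":0.15},{"x":0,"y":0,"z":0,"ax":0,"ay":0,"az":0,"gripper":0.15}]' 
python3 -m handwheel '[{"x":0,"y":0,"z":-0.5,"ax":0,"ay":0,"az":0,"gripper":0.15},{"x":0,"y":0,"z":-0.5,"ax":0,"ay":0,"az":0,"gripper":0.15},{"x":0,"y":0,"z":-0.7,"ax":0,"ay":0,"az":0,"gripper":0.15},{"x":0,"y":0,"z":-0.7,"ax":0,"ay":0,"az":0,"gripper":0.15},{"x":0,"y":0,"z":-0.7,"ax":0,"ay":0,"az":0,"gripper":0.15},{"x":0,"y":0,"z":0,"ax":0,"ay":0,"az":0,"gripper":0.15},{"x":0,"y":0,"z":0,"ax":0,"ay":0,"az":0,"gripper":0.15},{"x":0,"y":0,"z":0,"ax":0,"ay":0,"az":0,"gripper":0.15}]' >/dev/null
python3 g.py .608 .0185 .105
python3 - <<'E'
from h import *
f=cam('scene');print(proj(f,(.4515,.0555,.1)));x,y=proj(f,(.4515,.0555,.1)).astype(int)
cv2.imwrite('pics/a1.png',cv2.resize(f['img'][y-50:y+50,x-60:x+100],None,fx=5,fy=5,interpolation=cv2.INTER_CUBIC))
E
```

```text
t 4.3 p [0.4506 0.0565 0.0123] F [0.9 0.7 0.1] w 0.473 gf 0.0 toolY [ 1.  0. -0.] Z [-0. -0. -1.]
t: 5.1
eef_pos: [0.4512, 0.0566, 0.0131]
ee_rot: [2.221, 2.221, 0.002]
force: [-0.9, 0.6, 6.0]
gripper_width: 0.354
grip_force: 39.0
t 5.9 p [0.4499 0.0564 0.1354] F [ 0.4  0.1 -1.1] w 0.356 gf 39.8 toolY [ 1.     0.    -0.001] Z [-0.001 -0.    -1.   ]
units [-0.95  3.95  0.75]
[233.84633545 254.01756631]
```

View pics/a1.png

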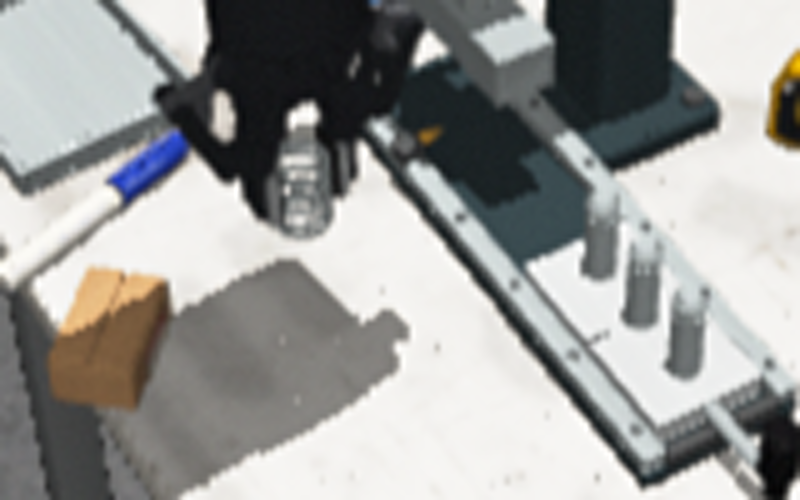

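```bash
python3 - <<'E'
from h import *
f=cam('scene');print(onz(f,173+60.4-.4,204+43.4,.122),proj(f,(.4499,.0564,.122)))
E
python3 -m handwheel '[{"x":-0.1,"y":0.7,"z":0,"ax":0,"ay":0,"az":0,"gripper":0.15},{"x":-0.2,"y":0.7,"z":0,"ax":0,"ay":0,"az":0,"gripper":0.15},{"x":-0.2,"y":0.7,"z":0,"ax":0,"ay":0,"az":0,"gripper":0.15},{"x":-0.2,"y":0.7,"z":0,"ax":0,"ay":0,"az":0,"gripper":0.15},{"x":-0.2,"y":0.7,"z":0,"ax":0,"ay":0,"az":0,"gripper":0.15},{"x":-0.05,"y":0.45,"z":0.4,"ax":0,"ay":0,"az":0,"gripper":0.15},{"x":0,"y":0,"z":0.15,"ax":0,"ay":0,"az":0,"gripper":0.15},{"x":0,"y":0,"z":0,"ax":0,"ay":0,"az":0,"gripper":0.15}]' >/dev/null
python3 g.py .608 .0185 .105
python3 - <<'E'
from h import *
f=cam('scene');print(proj(f,(.608,.0185,.095)))
cv2.imwrite('pics/a2.png',cv2.resize(f['img'][215:285,260:340],None,fx=8,fy=8,interpolation=cv2.INTER_CUBIC))
E
```

```text
[0.45160791 0.05773782 0.122     ] [232.65194969 247.9955078 ]
t 6.8 p [0.6069 0.0184 0.1118] F [-1.5  0.4 -0.4] w 0.354 gf 39.9 toolY [ 1.    -0.    -0.005] Z [-0.005 -0.    -1.   ]
units [0.   0.03 0.17]
[293.50436398 240.79832286]
```

View pics/a2.png

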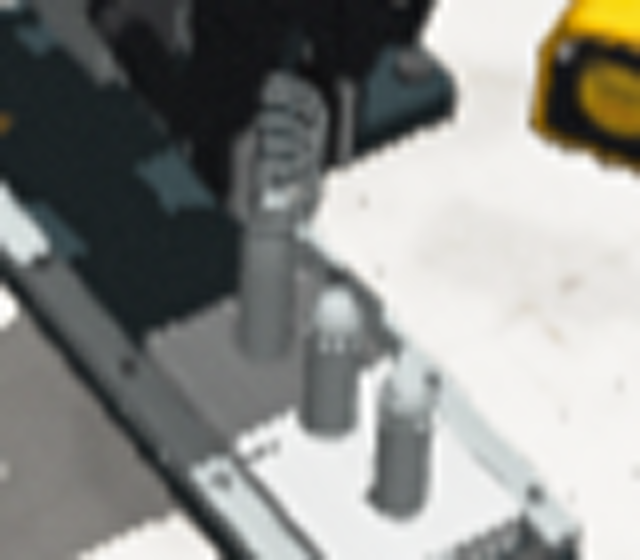

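The spring's right edge is at about x=320 and its width about 95 px, so its axis is at about 272 px. Rod 3's axis is at about 271 px, so they line up. I'll lower it and watch the force.

```bash

python3 -m handwheel '[{"x":0,"y":0.03,"z":0.1,"ax":0,"ay":0,"az":0,"gripper":0.15},{"x":0,"y":0,"z":0.1,"ax":0,"ay":0,"az":0,"gripper":0.15},{"x":0,"y":0,"z":0.1,"ax":0,"ay":0,"az":0,"gripper":0.15},{"x":0,"y":0,"z":0.1,"ax":0,"ay":0,"az":0,"gripper":0.15},{"x":0,"y":0,"z":0.05,"ax":0,"ay":0,"az":0,"gripper":0.15},{"x":0,"y":0,"z":0,"ax":0,"ay":0,"az":0,"gripper":0.15},{"x":0,"y":0,"z":0,"ax":0,"ay":0,"az":0,"gripper":0.15},{"x":0,"y":0,"z":0,"ax":0,"ay":0,"az":0,"gripper":0.15}]' >/dev/null
python3 g.py .608 .0185 .044
```

```text
t 7.7 p [0.6098 0.0185 0.0963] F [-0.2  0.1 -0.7] w 0.352 gf 39.9 toolY [ 1. -0.  0.] Z [ 0. -0. -1.]
units [ 0.   -0.05  1.31]
```

```bash

python3 -m handwheel '[{"x":0,"y":-0.04,"z":0.1,"ax":0,"ay":0,"az":0,"gripper":0.15},{"x":0,"y":0,"z":0.1,"ax":0,"ay":0,"az":0,"gripper":0.15},{"x":0,"y":0,"z":0.1,"ax":0,"ay":0,"az":0,"gripper":0.15},{"x":0,"y":0,"z":0,"ax":0,"ay":0,"az":0,"gripper":0.15},{"x":0,"y":0,"z":0,"ax":0,"ay":0,"az":0,"gripper":0.15},{"x":0,"y":0,"z":0,"ax":0,"ay":0,"az":0,"gripper":0.15},{"x":0,"y":0,"z":0,"ax":0,"ay":0,"az":0,"gripper":0.15},{"x":0,"y":0,"z":0,"ax":0,"ay":0,"az":0,"gripper":0.15}]' >/dev/null
python3 g.py .608 .0185 .044
```

```text
t 8.4 p [0.6082 0.0185 0.0842] F [ 0.9  0.2 -0.8] w 0.354 gf 39.9 toolY [1. 0. 0.] Z [ 0. -0. -1.]
units [ 0.   -0.    1.01]
```

```bash

python3 -m handwheel '[{"x":0,"y":0,"z":0.12,"ax":0,"ay":0,"az":0,"gripper":0.15},{"x":0,"y":0,"z":0.12,"ax":0,"ay":0,"az":0,"gripper":0.15},{"x":0,"y":0,"z":0.12,"ax":0,"ay":0,"az":0,"gripper":0.15},{"x":0,"y":0,"z":0.12,"ax":0,"ay":0,"az":0,"gripper":0.15},{"x":0,"y":0,"z":0.12,"ax":0,"ay":0,"az":0,"gripper":0.15},{"x":0,"y":0,"z":0,"ax":0,"ay":0,"az":0,"gripper":0.15},{"x":0,"y":0,"z":0,"ax":0,"ay":0,"az":0,"gripper":0.15},{"x":0,"y":0,"z":0,"ax":0,"ay":0,"az":0,"gripper":0.15}]' >/dev/null
python3 g.py .608 .0185 .044
python3 -m handwheel '[{"x":0,"y":0,"z":0.1,"ax":0,"ay":0,"az":0,"gripper":0.15},{"x":0,"y":0,"z":0.1,"ax":0,"ay":0,"az":0,"gripper":0.15},{"x":0,"y":0,"z":0.1,"ax":0,"ay":0,"az":0,"gripper":0.15},{"x":0,"y":0,"z":0.08,"ax":0,"ay":0,"az":0,"gripper":0.15},{"x":0,"y":0,"z":0,"ax":0,"ay":0,"az":0,"gripper":0.15},{"x":0,"y":0,"z":0,"ax":0,"ay":0,"az":0,"gripper":0.15},{"x":0,"y":0,"z":0,"ax":0,"ay":0,"az":0,"gripper":0.15},{"x":0,"y":0,"z":0,"ax":0,"ay":0,"az":0,"gripper":0.15}]' >/dev/null
python3 g.py .608 .0185 .043
```

```text
t 9.2 p [0.6083 0.0185 0.0603] F [-0.3 -0.7 -0.6] w 0.354 gf 39.9 toolY [1. 0. 0.] Z [ 0. -0. -1.]
units [ 0.   -0.01  0.41]
t 10.1 p [0.6081 0.0185 0.0451] F [-0.6  0.8 -0.2] w 0.354 gf 39.9 toolY [1. 0. 0.] Z [ 0. -0. -1.]
units [ 0.   -0.    0.05]
```

```bash

python3 -m handwheel '[{"x":0,"y":0,"z":0.05,"ax":0,"ay":0,"az":0,"gripper":0.15},{"x":0,"y":0,"z":0,"ax":0,"ay":0,"az":0,"gripper":0.15},{"x":0,"y":0,"z":0,"ax":0,"ay":0,"az":0,"gripper":0.6},{"x":0,"y":0,"z":0,"ax":0,"ay":0,"az":0,"gripper":0.6},{"x":0,"y":0,"z":0,"ax":0,"ay":0,"az":0,"gripper":0.6},{"x":0,"y":0,"z":-0.6,"ax":0,"ay":0,"az":0,"gripper":0.6},{"x":0,"y":0,"z":-0.8,"ax":0,"ay":0,"az":0,"gripper":0.6},{"x":0,"y":0,"z":-0.8,"ax":0,"ay":0,"az":0,"gripper":0.7}]' >/dev/null
python3 g.py .433 -.0857 .135
python3 -m handwheel '[{"x":-0.2,"y":-0.55,"z":-0.3,"ax":0,"ay":0,"az":0,"gripper":0.8},{"x":-0.35,"y":-0.55,"z":0,"ax":0,"ay":0,"az":0,"gripper":0.8},{"x":-0.35,"y":-0.55,"z":0,"ax":0,"ay":0,"az":0,"gripper":0.8},{"x":-0.35,"y":-0.55,"z":0,"ax":0,"ay":0,"az":0,"gripper":0.8},{"x":0,"y":-0.55,"z":0,"ax":0,"ay":0,"az":0,"gripper":0.8},{"x":0,"y":-0.55,"z":0,"ax":0,"ay":0,"az":0,"gripper":0.8},{"x":0,"y":-0.5,"z":0,"ax":0,"ay":0,"az":0,"gripper":0.8},{"x":0,"y":0,"z":0,"ax":0,"ay":0,"az":0,"gripper":0.8}]' >/dev/null
python3 g.py .433 -.0857 .012
python3 - <<'E'
from h import *
f=cam('scene');b=cam('top')
A=cv2.resize(f['img'][230:370,225:345],None,fx=4,fy=4,interpolation=cv2.INTER_CUBIC)
B=cv2.resize(b['img'][170:310,270:340],None,fx=4,fy=4,interpolation=cv2.INTER_CUBIC)
cv2.imwrite('pics/a3.png',np.hstack([A,B]))
print(proj(f,(.4333,-.0857,.046)),proj(f,(.4667,-.2142,.046)))
E
```

```text
t 10.8 p [0.6077 0.0184 0.1315] F [ 1.9 -0.5 -0.4] w 0.697 gf 0.0 toolY [ 1.    -0.    -0.001] Z [-0.001 -0.    -1.   ]
units [-2.6  -4.37 -0.08]
t 11.7 p [ 0.4537 -0.0316  0.1431] F [-0.6  0.2  0.5] w 0.802 gf 0.0 toolY [ 1.    -0.    -0.001] Z [-0.001 -0.    -1.   ]
units [-1.35 -0.51  3.28]
[256.65324169 309.4118722 ] [298.72863877 343.00369924]
```

View pics/a3.png

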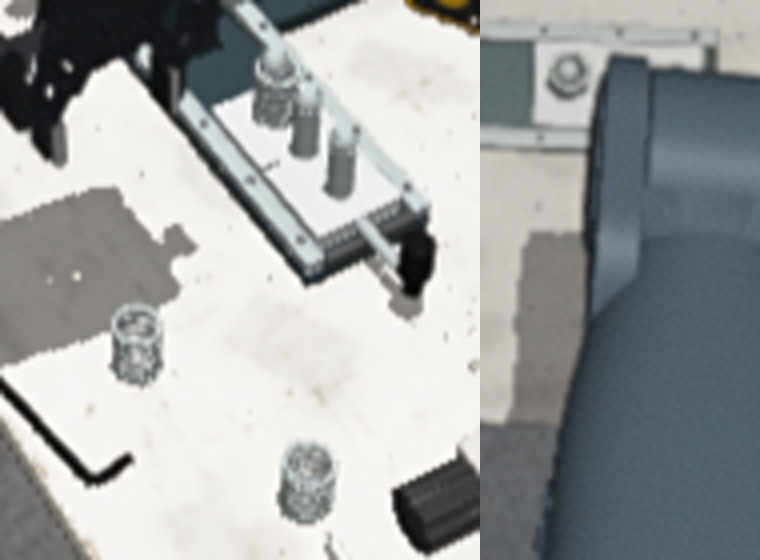

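The spring is seated on rod 3. The other two springs have not moved since the start; in the crop they are at (138,344) and (307,482). Next I'll cross-check the scene view against the top view.

```bash
python3 - <<'E'
from h import *
f=cam('scene')
for p in [(236.8,273.9),(259,315.7),(301.6,230+482/4)]: print(onz(f,*p,.023).round(4))
E
```

```text
[0.455  0.0539 0.023 ]
[ 0.4369 -0.0898  0.023 ]
[ 0.4703 -0.2221  0.023 ]
```

```bash

python3 -m handwheel '[{"x":-0.7,"y":-0.24,"z":0,"ax":0,"ay":0,"az":0,"gripper":0.8},{"x":-0.7,"y":-0.23,"z":0,"ax":0,"ay":0,"az":0,"gripper":0.8},{"x":0,"y":0,"z":0.5,"ax":0,"ay":0,"az":0,"gripper":0.8},{"x":0,"y":0,"z":0.6,"ax":0,"ay":0,"az":0,"gripper":0.8},{"x":0,"y":0,"z":0.5,"ax":0,"ay":0,"az":0,"gripper":0.8},{"x":0,"y":0,"z":0,"ax":0,"ay":0,"az":0,"gripper":0.8},{"x":0,"y":0,"z":0,"ax":0,"ay":0,"az":0,"gripper":0.8},{"x":0,"y":0,"z":0,"ax":0,"ay":0,"az":0,"gripper":0.8}]' >/dev/null
python3 g.py .435 -.0873 .013
```

```text
t 12.6 p [ 0.4383 -0.0877  0.0798] F [ 0.1 -0.6  0.2] w 0.799 gf 0.0 toolY [1.    0.    0.001] Z [ 0.001 -0.    -1.   ]
units [ 0.01 -0.09  1.67]
```

```bash

python3 -m handwheel '[{"x":0,"y":-0.08,"z":0.5,"ax":0,"ay":0,"az":0,"gripper":0.8},{"x":0,"y":0,"z":0.5,"ax":0,"ay":0,"az":0,"gripper":0.8},{"x":0,"y":0,"z":0.4,"ax":0,"ay":0,"az":0,"gripper":0.8},{"x":0,"y":0,"z":0.27,"ax":0,"ay":0,"az":0,"gripper":0.8},{"x":0,"y":0,"z":0,"ax":0,"ay":0,"az":0,"gripper":0.8},{"x":0,"y":0,"z":0,"ax":0,"ay":0,"az":0,"gripper":0.6},{"x":0,"y":0,"z":0,"ax":0,"ay":0,"az":0,"gripper":0.45},{"x":0,"y":0,"z":0,"ax":0,"ay":0,"az":0,"gripper":0.4}]' >/dev/null
python3 g.py
python3 -m handwheel '[{"x":0,"y":0,"z":0,"ax":0,"ay":0,"az":0,"gripper":0.38},{"x":0,"y":0,"z":0,"ax":0,"ay":0,"az":0,"gripper":0.35},{"x":0,"y":0,"z":0,"ax":0,"ay":0,"az":0,"gripper":0.25},{"x":0,"y":0,"z":0,"ax":0,"ay":0,"az":0,"gripper":0.15},{"x":0,"y":0,"z":0,"ax":0,"ay":0,"az":0,"gripper":0.15},{"x":0,"y":0,"z":0,"ax":0,"ay":0,"az":0,"gripper":0.15},{"x":0,"y":0,"z":0,"ax":0,"ay":0,"az":0,"gripper":0.15},{"x":0,"y":0,"z":0,"ax":0,"ay":0,"az":0,"gripper":0.15}]' 
python3 -m handwheel '[{"x":0,"y":0,"z":-0.5,"ax":0,"ay":0,"az":0,"gripper":0.15},{"x":0,"y":0,"z":-0.5,"ax":0,"ay":0,"az":0,"gripper":0.15},{"x":0,"y":0,"z":-0.7,"ax":0,"ay":0,"az":0,"gripper":0.15},{"x":0,"y":0,"z":-0.7,"ax":0,"ay":0,"az":0,"gripper":0.15},{"x":0,"y":0,"z":-0.6,"ax":0,"ay":0,"az":0,"gripper":0.15},{"x":0,"y":0,"z":0,"ax":0,"ay":0,"az":0,"gripper":0.15},{"x":0,"y":0,"z":0,"ax":0,"ay":0,"az":0,"gripper":0.15},{"x":0,"y":0,"z":0,"ax":0,"ay":0,"az":0,"gripper":0.15}]' >/dev/null
python3 g.py .608 -.0205 .112
```

```text
t 13.4 p [ 0.4349 -0.0877  0.0129] F [0.3 0.4 1. ] w 0.4 gf 0.4 toolY [1.    0.    0.002] Z [ 0.002 -0.    -1.   ]
t: 14.2
eef_pos: [0.435, -0.0877, 0.013]
ee_rot: [2.22, 2.22, 0.002]
force: [1.2, 0.6, 8.9]
gripper_width: 0.357
grip_force: 38.8
t 15.0 p [ 0.4333 -0.0874  0.1312] F [-0.6  0.7 -0.9] w 0.357 gf 39.9 toolY [ 1.    -0.    -0.002] Z [-0.002  0.    -1.   ]
units [1.67 4.37 0.47]
```

```bash

python3 -m handwheel '[{"x":0.27,"y":0.7,"z":0,"ax":0,"ay":0,"az":0,"gripper":0.15},{"x":0.35,"y":0.75,"z":0,"ax":0,"ay":0,"az":0,"gripper":0.15},{"x":0.35,"y":0.75,"z":0,"ax":0,"ay":0,"az":0,"gripper":0.15},{"x":0.35,"y":0.75,"z":0,"ax":0,"ay":0,"az":0,"gripper":0.15},{"x":0.35,"y":0.75,"z":0,"ax":0,"ay":0,"az":0,"gripper":0.15},{"x":0,"y":0.65,"z":0,"ax":0,"ay":0,"az":0,"gripper":0.15},{"x":0,"y":0,"z":0.4,"ax":0,"ay":0,"az":0,"gripper":0.15},{"x":0,"y":0,"z":0,"ax":0,"ay":0,"az":0,"gripper":0.15}]' >/dev/null
python3 -m handwheel '[{"x":0,"y":0,"z":0.08,"ax":0,"ay":0,"az":0,"gripper":0.15},{"x":0,"y":0,"z":0,"ax":0,"ay":0,"az":0,"gripper":0.15},{"x":0,"y":0,"z":0,"ax":0,"ay":0,"az":0,"gripper":0.15},{"x":0,"y":0,"z":0,"ax":0,"ay":0,"az":0,"gripper":0.15},{"x":0,"y":0,"z":0,"ax":0,"ay":0,"az":0,"gripper":0.15},{"x":0,"y":0,"z":0,"ax":0,"ay":0,"az":0,"gripper":0.15},{"x":0,"y":0,"z":0,"ax":0,"ay":0,"az":0,"gripper":0.15},{"x":0,"y":0,"z":0,"ax":0,"ay":0,"az":0,"gripper":0.15}]' >/dev/null
python3 g.py .608 -.0205 .096
python3 - <<'E'
from h import *
f=cam('scene')
cv2.imwrite('pics/a4.png',cv2.resize(f['img'][215:285,265:345],None,fx=8,fy=8,interpolation=cv2.INTER_CUBIC))
E
```

```text
t 16.6 p [ 0.6081 -0.0207  0.113 ] F [-0.2 -0.7 -0.8] w 0.354 gf 40.0 toolY [ 1. -0.  0.] Z [ 0. -0. -1.]
units [ 0.01 -0.    0.42]
```

View pics/a4.png

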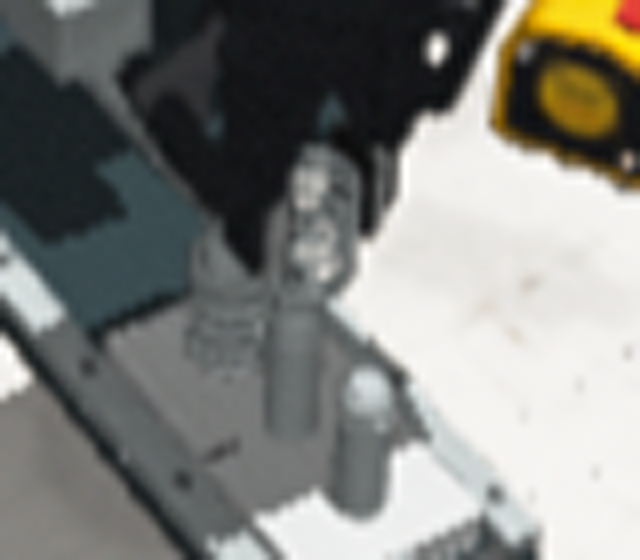

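The spring's base is about 0.6 px right of rod 2's axis, which is roughly 1.5 mm. I'll nudge it in +y and lower it.

```bash

python3 -m handwheel '[{"x":0.035,"y":0,"z":0.1,"ax":0,"ay":0,"az":0,"gripper":0.15},{"x":0,"y":0,"z":0.1,"ax":0,"ay":0,"az":0,"gripper":0.15},{"x":0,"y":0,"z":0.1,"ax":0,"ay":0,"az":0,"gripper":0.15},{"x":0,"y":0,"z":0.1,"ax":0,"ay":0,"az":0,"gripper":0.15},{"x":0,"y":0,"z":0.08,"ax":0,"ay":0,"az":0,"gripper":0.15},{"x":0,"y":0,"z":0,"ax":0,"ay":0,"az":0,"gripper":0.15},{"x":0,"y":0,"z":0,"ax":0,"ay":0,"az":0,"gripper":0.15},{"x":0,"y":0,"z":0,"ax":0,"ay":0,"az":0,"gripper":0.15}]' >/dev/null
python3 g.py
python3 -m handwheel '[{"x":0,"y":0,"z":0.1,"ax":0,"ay":0,"az":0,"gripper":0.15},{"x":0,"y":0,"z":0.1,"ax":0,"ay":0,"az":0,"gripper":0.15},{"x":0,"y":0,"z":0.1,"ax":0,"ay":0,"az":0,"gripper":0.15},{"x":0,"y":0,"z":0,"ax":0,"ay":0,"az":0,"gripper":0.15},{"x":0,"y":0,"z":0,"ax":0,"ay":0,"az":0,"gripper":0.15},{"x":0,"y":0,"z":0,"ax":0,"ay":0,"az":0,"gripper":0.15},{"x":0,"y":0,"z":0,"ax":0,"ay":0,"az":0,"gripper":0.15},{"x":0,"y":0,"z":0,"ax":0,"ay":0,"az":0,"gripper":0.15}]' >/dev/null
python3 g.py .608 -.0205 .044
```

```text
t 17.4 p [ 0.6082 -0.0193  0.0939] F [-0.3 -0.5 -1.3] w 0.357 gf 40.0 toolY [ 1. -0.  0.] Z [ 0. -0. -1.]
t 18.2 p [ 0.6082 -0.0193  0.0819] F [ 0.8 -0.  -1.4] w 0.354 gf 40.0 toolY [1. 0. 0.] Z [ 0. -0. -1.]
units [-0.03 -0.    0.95]
```

Threading without resistance. Down, release, rise, and move over spring 3.

```bash

python3 -m handwheel '[{"x":0,"y":0,"z":0.12,"ax":0,"ay":0,"az":0,"gripper":0.15},{"x":0,"y":0,"z":0.12,"ax":0,"ay":0,"az":0,"gripper":0.15},{"x":0,"y":0,"z":0.12,"ax":0,"ay":0,"az":0,"gripper":0.15},{"x":0,"y":0,"z":0.12,"ax":0,"ay":0,"az":0,"gripper":0.15},{"x":0,"y":0,"z":0.12,"ax":0,"ay":0,"az":0,"gripper":0.15},{"x":0,"y":0,"z":0,"ax":0,"ay":0,"az":0,"gripper":0.15},{"x":0,"y":0,"z":0,"ax":0,"ay":0,"az":0,"gripper":0.15},{"x":0,"y":0,"z":0,"ax":0,"ay":0,"az":0,"gripper":0.15}]' >/dev/null
python3 g.py
python3 -m handwheel '[{"x":0,"y":0,"z":0.1,"ax":0,"ay":0,"az":0,"gripper":0.15},{"x":0,"y":0,"z":0.1,"ax":0,"ay":0,"az":0,"gripper":0.15},{"x":0,"y":0,"z":0.1,"ax":0,"ay":0,"az":0,"gripper":0.15},{"x":0,"y":0,"z":0.05,"ax":0,"ay":0,"az":0,"gripper":0.15},{"x":0,"y":0,"z":0,"ax":0,"ay":0,"az":0,"gripper":0.15},{"x":0,"y":0,"z":0,"ax":0,"ay":0,"az":0,"gripper":0.15},{"x":0,"y":0,"z":0,"ax":0,"ay":0,"az":0,"gripper":0.15},{"x":0,"y":0,"z":0,"ax":0,"ay":0,"az":0,"gripper":0.15}]' >/dev/null
python3 g.py .608 -.0205 .043
```

```text
t 19.1 p [ 0.6082 -0.0193  0.0579] F [-0.6 -0.3  0.7] w 0.355 gf 40.0 toolY [ 1. -0.  0.] Z [ 0. -0. -1.]
t 19.9 p [ 0.6082 -0.0193  0.0438] F [ 0.5  0.5 -1.1] w 0.356 gf 40.0 toolY [1. 0. 0.] Z [ 0. -0. -1.]
units [-0.03 -0.    0.02]
```

```bash

python3 -m handwheel '[{"x":0,"y":0,"z":0.01,"ax":0,"ay":0,"az":0,"gripper":0.6},{"x":0,"y":0,"z":0,"ax":0,"ay":0,"az":0,"gripper":0.6},{"x":0,"y":0,"z":0,"ax":0,"ay":0,"az":0,"gripper":0.6},{"x":0,"y":0,"z":-0.6,"ax":0,"ay":0,"az":0,"gripper":0.6},{"x":0,"y":0,"z":-0.8,"ax":0,"ay":0,"az":0,"gripper":0.6},{"x":0,"y":0,"z":-0.8,"ax":0,"ay":0,"az":0,"gripper":0.7},{"x":-0.3,"y":-0.3,"z":-0.2,"ax":0,"ay":0,"az":0,"gripper":0.8},{"x":-0.6,"y":-0.4,"z":0,"ax":0,"ay":0,"az":0,"gripper":0.8}]' >/dev/null
python3 -m handwheel '[{"x":-0.7,"y":-0.48,"z":0,"ax":0,"ay":0,"az":0,"gripper":0.8},{"x":-0.7,"y":-0.48,"z":0,"ax":0,"ay":0,"az":0,"gripper":0.8},{"x":-0.7,"y":-0.46,"z":0,"ax":0,"ay":0,"az":0,"gripper":0.8},{"x":-0.7,"y":-0.46,"z":0,"ax":0,"ay":0,"az":0,"gripper":0.8},{"x":-0.7,"y":-0.46,"z":0,"ax":0,"ay":0,"az":0,"gripper":0.8},{"x":-0.54,"y":-0.46,"z":0,"ax":0,"ay":0,"az":0,"gripper":0.8},{"x":0,"y":0,"z":0.5,"ax":0,"ay":0,"az":0,"gripper":0.8},{"x":0,"y":0,"z":0.5,"ax":0,"ay":0,"az":0,"gripper":0.8}]' >/dev/null
python3 g.py .4685 -.217 .013
python3 - <<'E'
from h import *
f=cam('scene')
cv2.imwrite('pics/a5.png',cv2.resize(f['img'][220:370,240:370],None,fx=4,fy=4,interpolation=cv2.INTER_CUBIC))
E
```

```text
t 21.4 p [ 0.4672 -0.2181  0.0991] F [-0.1  0.2 -0.7] w 0.802 gf 0.0 toolY [ 1.    -0.002  0.001] Z [ 0.001 -0.001 -1.   ]
units [0.03 0.03 2.15]
```

View pics/a5.png

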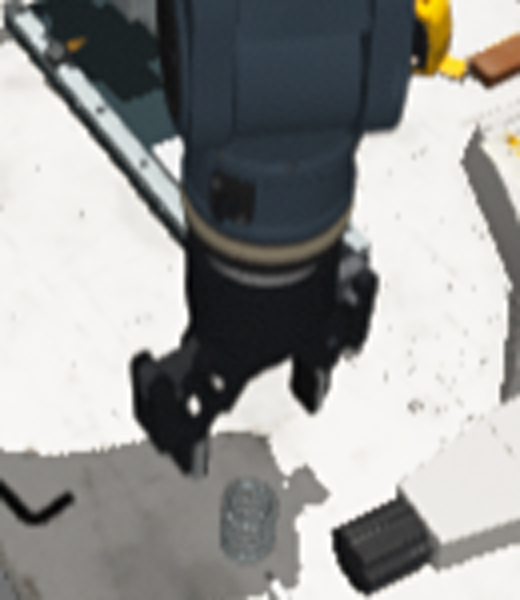

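The third spring is at crop (248,522), unmoved. I'll grasp it.

```bash

python3 -m handwheel '[{"x":0.03,"y":0.03,"z":0.6,"ax":0,"ay":0,"az":0,"gripper":0.8},{"x":0,"y":0,"z":0.6,"ax":0,"ay":0,"az":0,"gripper":0.8},{"x":0,"y":0,"z":0.6,"ax":0,"ay":0,"az":0,"gripper":0.8},{"x":0,"y":0,"z":0.35,"ax":0,"ay":0,"az":0,"gripper":0.8},{"x":0,"y":0,"z":0,"ax":0,"ay":0,"az":0,"gripper":0.8},{"x":0,"y":0,"z":0,"ax":0,"ay":0,"az":0,"gripper":0.6},{"x":0,"y":0,"z":0,"ax":0,"ay":0,"az":0,"gripper":0.45},{"x":0,"y":0,"z":0,"ax":0,"ay":0,"az":0,"gripper":0.4}]' >/dev/null
python3 g.py
python3 -m handwheel '[{"x":0,"y":0,"z":0,"ax":0,"ay":0,"az":0,"gripper":0.38},{"x":0,"y":0,"z":0,"ax":0,"ay":0,"az":0,"gripper":0.35},{"x":0,"y":0,"z":0,"ax":0,"ay":0,"az":0,"gripper":0.25},{"x":0,"y":0,"z":0,"ax":0,"ay":0,"az":0,"gripper":0.15},{"x":0,"y":0,"z":0,"ax":0,"ay":0,"az":0,"gripper":0.15},{"x":0,"y":0,"z":0,"ax":0,"ay":0,"az":0,"gripper":0.15},{"x":0,"y":0,"z":0,"ax":0,"ay":0,"az":0,"gripper":0.15},{"x":0,"y":0,"z":0,"ax":0,"ay":0,"az":0,"gripper":0.15}]' 
python3 -m handwheel '[{"x":0,"y":0,"z":-0.5,"ax":0,"ay":0,"az":0,"gripper":0.15},{"x":0,"y":0,"z":-0.5,"ax":0,"ay":0,"az":0,"gripper":0.15},{"x":0,"y":0,"z":-0.7,"ax":0,"ay":0,"az":0,"gripper":0.15},{"x":0,"y":0,"z":-0.7,"ax":0,"ay":0,"az":0,"gripper":0.15},{"x":0,"y":0,"z":-0.6,"ax":0,"ay":0,"az":0,"gripper":0.15},{"x":0,"y":0,"z":0,"ax":0,"ay":0,"az":0,"gripper":0.15},{"x":0,"y":0,"z":0,"ax":0,"ay":0,"az":0,"gripper":0.15},{"x":0,"y":0,"z":0,"ax":0,"ay":0,"az":0,"gripper":0.15}]' >/dev/null
python3 g.py .608 -.0605 .112
```

```text
t 22.3 p [ 0.4699 -0.216   0.0143] F [-0.2 -0.4 -0.1] w 0.402 gf 0.0 toolY [1.    0.    0.001] Z [ 0.001 -0.001 -1.   ]
t: 23.1
eef_pos: [0.4699, -0.216, 0.0143]
ee_rot: [2.22, 2.22, 0.001]
force: [0.2, 0.3, 7.4]
gripper_width: 0.351
grip_force: 38.9
t 23.9 p [ 0.4686 -0.2154  0.1324] F [ 0.1  0.2 -0.8] w 0.356 gf 39.9 toolY [ 1.    -0.    -0.001] Z [-0.001  0.001 -1.   ]
units [3.87 3.48 0.51]
```

```bash

python3 -m handwheel '[{"x":0.67,"y":0.58,"z":0,"ax":0,"ay":0,"az":0,"gripper":0.15},{"x":0.64,"y":0.58,"z":0,"ax":0,"ay":0,"az":0,"gripper":0.15},{"x":0.64,"y":0.58,"z":0,"ax":0,"ay":0,"az":0,"gripper":0.15},{"x":0.64,"y":0.58,"z":0,"ax":0,"ay":0,"az":0,"gripper":0.15},{"x":0.64,"y":0.58,"z":0,"ax":0,"ay":0,"az":0,"gripper":0.15},{"x":0.64,"y":0.58,"z":0,"ax":0,"ay":0,"az":0,"gripper":0.15},{"x":0,"y":0,"z":0.4,"ax":0,"ay":0,"az":0,"gripper":0.15},{"x":0,"y":0,"z":0.08,"ax":0,"ay":0,"az":0,"gripper":0.15}]' >/dev/null
python3 -m handwheel '[{"x":0,"y":0,"z":0,"ax":0,"ay":0,"az":0,"gripper":0.15},{"x":0,"y":0,"z":0,"ax":0,"ay":0,"az":0,"gripper":0.15},{"x":0,"y":0,"z":0,"ax":0,"ay":0,"az":0,"gripper":0.15},{"x":0,"y":0,"z":0,"ax":0,"ay":0,"az":0,"gripper":0.15},{"x":0,"y":0,"z":0,"ax":0,"ay":0,"az":0,"gripper":0.15},{"x":0,"y":0,"z":0,"ax":0,"ay":0,"az":0,"gripper":0.15},{"x":0,"y":0,"z":0,"ax":0,"ay":0,"az":0,"gripper":0.15},{"x":0,"y":0,"z":0,"ax":0,"ay":0,"az":0,"gripper":0.15}]' >/dev/null
python3 g.py .608 -.0605 .096
python3 - <<'E'
from h import *
f=cam('scene')
cv2.imwrite('pics/a6.png',cv2.resize(f['img'][220:290,275:355],None,fx=8,fy=8,interpolation=cv2.INTER_CUBIC))
E
```

```text
t 25.5 p [ 0.6085 -0.0609  0.1142] F [ 0.1  0.4 -1.1] w 0.352 gf 39.9 toolY [ 1. -0.  0.] Z [ 0. -0. -1.]
units [ 0.01 -0.01  0.45]
```

View pics/a6.png

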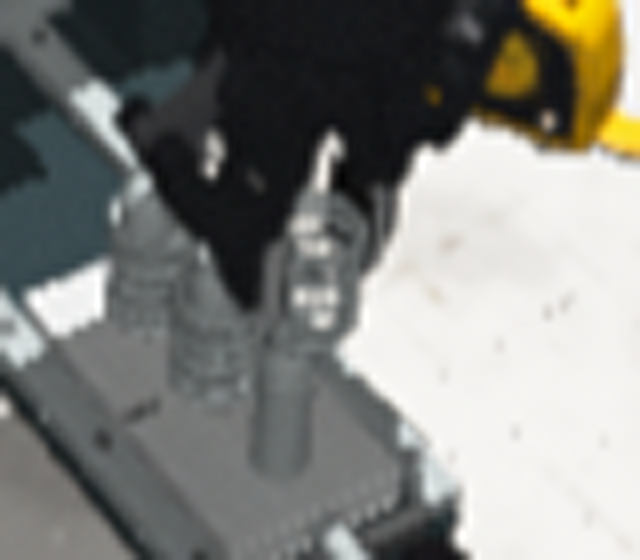

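```bash
python3 - <<'E'
from h import *
f=cam('scene')
q=proj(f,(.608,-.0605,.0999)); print(q, ((q-[275,220]+.5)*8), proj(f,(.608,-.0605,.087)), onz(f,313.3,258.6,.0999))
print(proj(f,(.613,-.0605,.0999))-q,proj(f,(.608,-.0655,.0999))-q)
g=cv2.resize(f['img'][244:270,298:324],None,fx=22,fy=22,interpolation=cv2.INTER_CUBIC)
g=cv2.convertScaleAbs(g,alpha=1.6,beta=0); cv2.imwrite('pics/a7.png',g)
E
```

```text
[311.29993611 258.62085392] [294.3994889  312.96683132] [310.995661   262.09096259] [ 0.61228193 -0.06309183  0.0999    ]
[ 1.62436649 -0.78785486] [1.17364936 1.26709658]
```

View pics/a7.png

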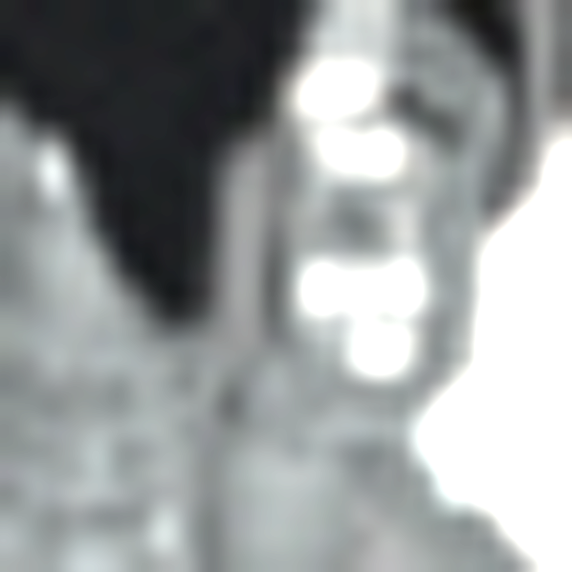

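The spring looks 1–2 px right of rod 1's axis. I'll shift it 2 mm in +y and probe down gently.

```bash

python3 -m handwheel '[{"x":0.06,"y":-0.02,"z":0.1,"ax":0,"ay":0,"az":0,"gripper":0.15},{"x":0,"y":0,"z":0.1,"ax":0,"ay":0,"az":0,"gripper":0.15},{"x":0,"y":0,"z":0.1,"ax":0,"ay":0,"az":0,"gripper":0.15},{"x":0,"y":0,"z":0.1,"ax":0,"ay":0,"az":0,"gripper":0.15},{"x":0,"y":0,"z":0.05,"ax":0,"ay":0,"az":0,"gripper":0.15},{"x":0,"y":0,"z":0,"ax":0,"ay":0,"az":0,"gripper":0.15},{"x":0,"y":0,"z":0,"ax":0,"ay":0,"az":0,"gripper":0.15},{"x":0,"y":0,"z":0,"ax":0,"ay":0,"az":0,"gripper":0.15}]' >/dev/null
python3 g.py
python3 -m handwheel '[{"x":0,"y":0,"z":0.1,"ax":0,"ay":0,"az":0,"gripper":0.15},{"x":0,"y":0,"z":0,"ax":0,"ay":0,"az":0,"gripper":0.15},{"x":0,"y":0,"z":0.1,"ax":0,"ay":0,"az":0,"gripper":0.15},{"x":0,"y":0,"z":0,"ax":0,"ay":0,"az":0,"gripper":0.15},{"x":0,"y":0,"z":0,"ax":0,"ay":0,"az":0,"gripper":0.15},{"x":0,"y":0,"z":0,"ax":0,"ay":0,"az":0,"gripper":0.15},{"x":0,"y":0,"z":0,"ax":0,"ay":0,"az":0,"gripper":0.15},{"x":0,"y":0,"z":0,"ax":0,"ay":0,"az":0,"gripper":0.15}]' >/dev/null
python3 g.py .608 -.0585 .044
```

```text
t 26.4 p [ 0.6077 -0.0585  0.0962] F [-1.5  1.2 -0.7] w 0.36 gf 39.9 toolY [ 1.  0. -0.] Z [-0. -0. -1.]
t 27.2 p [ 0.6075 -0.0585  0.088 ] F [-2.2  1.9 -2. ] w 0.351 gf 39.8 toolY [ 1.  0. -0.] Z [-0. -0. -1.]
units [-0.    0.01  1.1 ]
```

```bash

python3 -m handwheel '[{"x":0.03,"y":-0.03,"z":0.1,"ax":0,"ay":0,"az":0,"gripper":0.15},{"x":0,"y":0,"z":0.1,"ax":0,"ay":0,"az":0,"gripper":0.15},{"x":0,"y":0,"z":0.1,"ax":0,"ay":0,"az":0,"gripper":0.15},{"x":0,"y":0,"z":0,"ax":0,"ay":0,"az":0,"gripper":0.15},{"x":0,"y":0,"z":0,"ax":0,"ay":0,"az":0,"gripper":0.15},{"x":0,"y":0,"z":0,"ax":0,"ay":0,"az":0,"gripper":0.15},{"x":0,"y":0,"z":0,"ax":0,"ay":0,"az":0,"gripper":0.15},{"x":0,"y":0,"z":0,"ax":0,"ay":0,"az":0,"gripper":0.15}]' >/dev/null
python3 g.py .608 -.0585 .044
```

```text
t 28.0 p [ 0.6066 -0.0573  0.0762] F [-0.1 -0.3 -0.6] w 0.347 gf 40.0 toolY [ 1. -0.  0.] Z [ 0. -0. -1.]
units [-0.03  0.04  0.81]
```

Free now. Down to the slide.

```bash

python3 -m handwheel '[{"x":0,"y":0,"z":0.12,"ax":0,"ay":0,"az":0,"gripper":0.15},{"x":0,"y":0,"z":0.12,"ax":0,"ay":0,"az":0,"gripper":0.15},{"x":0,"y":0,"z":0.12,"ax":0,"ay":0,"az":0,"gripper":0.15},{"x":0,"y":0,"z":0.1,"ax":0,"ay":0,"az":0,"gripper":0.15},{"x":0,"y":0,"z":0,"ax":0,"ay":0,"az":0,"gripper":0.15},{"x":0,"y":0,"z":0,"ax":0,"ay":0,"az":0,"gripper":0.15},{"x":0,"y":0,"z":0,"ax":0,"ay":0,"az":0,"gripper":0.15},{"x":0,"y":0,"z":0,"ax":0,"ay":0,"az":0,"gripper":0.15}]' >/dev/null
python3 g.py
python3 -m handwheel '[{"x":0,"y":0,"z":0.1,"ax":0,"ay":0,"az":0,"gripper":0.15},{"x":0,"y":0,"z":0.1,"ax":0,"ay":0,"az":0,"gripper":0.15},{"x":0,"y":0,"z":0.1,"ax":0,"ay":0,"az":0,"gripper":0.15},{"x":0,"y":0,"z":0.03,"ax":0,"ay":0,"az":0,"gripper":0.15},{"x":0,"y":0,"z":0,"ax":0,"ay":0,"az":0,"gripper":0.15},{"x":0,"y":0,"z":0,"ax":0,"ay":0,"az":0,"gripper":0.15},{"x":0,"y":0,"z":0,"ax":0,"ay":0,"az":0,"gripper":0.15},{"x":0,"y":0,"z":0,"ax":0,"ay":0,"az":0,"gripper":0.15}]' >/dev/null
python3 g.py .608 -.0585 .045
```

```text
t 28.8 p [ 0.6067 -0.0574  0.058 ] F [-0.4  0.4 -0. ] w 0.353 gf 39.9 toolY [ 1. -0.  0.] Z [ 0. -0. -1.]
t 29.6 p [ 0.6064 -0.0573  0.0444] F [-0.1 -0.2 -0.8] w 0.351 gf 40.1 toolY [ 1. -0. -0.] Z [-0. -0. -1.]
units [-0.03  0.04 -0.01]
```

```bash

python3 -m handwheel '[{"x":0,"y":0,"z":0.01,"ax":0,"ay":0,"az":0,"gripper":0.6},{"x":0,"y":0,"z":0,"ax":0,"ay":0,"az":0,"gripper":0.6},{"x":0,"y":0,"z":0,"ax":0,"ay":0,"az":0,"gripper":0.6},{"x":0,"y":0,"z":-0.6,"ax":0,"ay":0,"az":0,"gripper":0.6},{"x":0,"y":0,"z":-0.8,"ax":0,"ay":0,"az":0,"gripper":0.6},{"x":0,"y":0,"z":-0.8,"ax":0,"ay":0,"az":0,"gripper":0.6},{"x":-0.4,"y":0,"z":-0.1,"ax":0,"ay":0,"az":0,"gripper":0.6},{"x":-0.6,"y":0,"z":0,"ax":0,"ay":0,"az":0,"gripper":0.6}]' >/dev/null
python3 -m handwheel '[{"x":-0.6,"y":0,"z":0,"ax":0,"ay":0,"az":0,"gripper":0.6},{"x":-0.5,"y":0,"z":0,"ax":0,"ay":0,"az":0,"gripper":0.6},{"x":0,"y":0,"z":0,"ax":0,"ay":0,"az":0,"gripper":0.6},{"x":0,"y":0,"z":0,"ax":0,"ay":0,"az":0,"gripper":0.6},{"x":0,"y":0,"z":0,"ax":0,"ay":0,"az":0,"gripper":0.6},{"x":0,"y":0,"z":0,"ax":0,"ay":0,"az":0,"gripper":0.6},{"x":0,"y":0,"z":0,"ax":0,"ay":0,"az":0,"gripper":0.6},{"x":0,"y":0,"z":0,"ax":0,"ay":0,"az":0,"gripper":0.6}]' >/dev/null
python3 g.py .6067 -.1426 .042
python3 - <<'E'
from h import *
f=cam('scene');b=cam('top')
A=cv2.resize(f['img'][220:310,270:360],None,fx=5,fy=5,interpolation=cv2.INTER_CUBIC)
B=cv2.resize(b['img'][165:215,210:350],None,fx=5,fy=5,interpolation=cv2.INTER_CUBIC)
C=np.zeros((700,700,3),np.uint8);C[:450,:450]=A;C[450:,:]=B
cv2.imwrite('pics/a8.png',cv2.resize(C,(600,600)))
E
```

```text
t 31.2 p [ 0.6066 -0.1408  0.1362] F [ 0.2 -1.2  0.3] w 0.597 gf 0.0 toolY [1.    0.001 0.   ] Z [ 0. -0. -1.]
units [-0.04  0.    2.35]
```

View pics/a8.png

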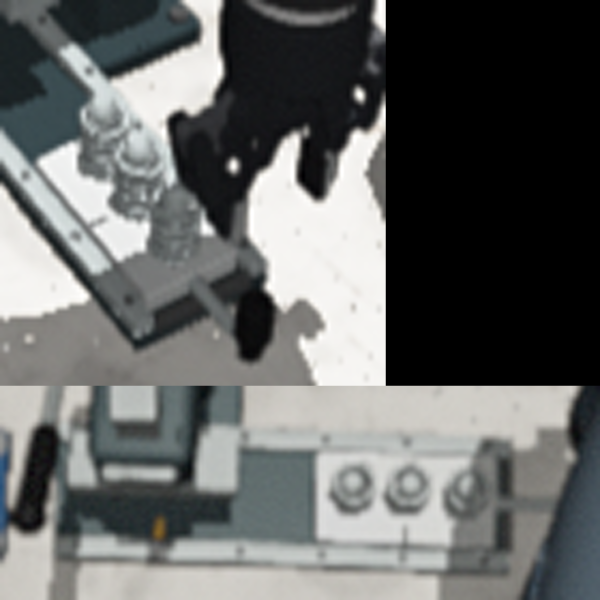

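All three springs are seated on their rods, and the knob is at about scene (329,296). I'll grip the knob.

```bash

python3 -c "
from h import *
print(onz(cam('scene'),329.4,295.7,.047))"
python3 -m handwheel '[{"x":-0.06,"y":0,"z":0.6,"ax":0,"ay":0,"az":0,"gripper":0.6},{"x":0,"y":0,"z":0.6,"ax":0,"ay":0,"az":0,"gripper":0.6},{"x":0,"y":0,"z":0.6,"ax":0,"ay":0,"az":0,"gripper":0.6},{"x":0,"y":0,"z":0.5,"ax":0,"ay":0,"az":0,"gripper":0.6},{"x":0,"y":0,"z":0.05,"ax":0,"ay":0,"az":0,"gripper":0.6},{"x":0,"y":0,"z":0,"ax":0,"ay":0,"az":0,"gripper":0.5},{"x":0,"y":0,"z":0,"ax":0,"ay":0,"az":0,"gripper":0.4},{"x":0,"y":0,"z":0,"ax":0,"ay":0,"az":0,"gripper":0.35}]' >/dev/null
python3 g.py
python3 -m handwheel '[{"x":0,"y":0,"z":0,"ax":0,"ay":0,"az":0,"gripper":0.3},{"x":0,"y":0,"z":0,"ax":0,"ay":0,"az":0,"gripper":0.25},{"x":0,"y":0,"z":0,"ax":0,"ay":0,"az":0,"gripper":0.15},{"x":0,"y":0,"z":0,"ax":0,"ay":0,"az":0,"gripper":0.1},{"x":0,"y":0,"z":0,"ax":0,"ay":0,"az":0,"gripper":0.1},{"x":0,"y":0,"z":0,"ax":0,"ay":0,"az":0,"gripper":0.1},{"x":0,"y":0,"z":0,"ax":0,"ay":0,"az":0,"gripper":0.1},{"x":0,"y":0,"z":0,"ax":0,"ay":0,"az":0,"gripper":0.1}]' >/dev/null
python3 g.py
```

```text
[ 0.60497148 -0.14606177  0.047     ]
t 32.1 p [ 0.6074 -0.1439  0.0435] F [ 0.2 -0.1  0.5] w 0.346 gf 0.0 toolY [1.    0.    0.002] Z [ 0.002 -0.001 -1.   ]
t 33.0 p [ 0.6044 -0.1438  0.0432] F [-9.4 -0.3 10.4] w 0.25 gf 38.7 toolY [ 1.    -0.    -0.003] Z [-0.003 -0.    -1.   ]
```

```bash

python3 -m handwheel '[{"x":0,"y":-0.08,"z":-0.02,"ax":0,"ay":0,"az":0,"gripper":0.1},{"x":0,"y":0,"z":0,"ax":0,"ay":0,"az":0,"gripper":0.1},{"x":0,"y":0,"z":0,"ax":0,"ay":0,"az":0,"gripper":0.1},{"x":0,"y":0,"z":0,"ax":0,"ay":0,"az":0,"gripper":0.1},{"x":0,"y":0,"z":0,"ax":0,"ay":0,"az":0,"gripper":0.1},{"x":0,"y":0,"z":0,"ax":0,"ay":0,"az":0,"gripper":0.1},{"x":0,"y":0,"z":0,"ax":0,"ay":0,"az":0,"gripper":0.1},{"x":0,"y":0,"z":0,"ax":0,"ay":0,"az":0,"gripper":0.1}]' >/dev/null
python3 g.py
python3 -m handwheel '[{"x":0.2,"y":0.006,"z":0,"ax":0,"ay":0,"az":0,"gripper":0.1},{"x":0.3,"y":0.009,"z":0,"ax":0,"ay":0,"az":0,"gripper":0.1},{"x":0.3,"y":0.009,"z":0,"ax":0,"ay":0,"az":0,"gripper":0.1},{"x":0.3,"y":0.009,"z":0,"ax":0,"ay":0,"az":0,"gripper":0.1},{"x":0.3,"y":0.009,"z":0,"ax":0,"ay":0,"az":0,"gripper":0.1},{"x":0.3,"y":0.009,"z":0,"ax":0,"ay":0,"az":0,"gripper":0.1},{"x":0.2,"y":0.006,"z":0,"ax":0,"ay":0,"az":0,"gripper":0.1},{"x":0,"y":0,"z":0,"ax":0,"ay":0,"az":0,"gripper":0.1}]' >/dev/null
python3 g.py
```

```text
t 33.8 p [ 0.6043 -0.1438  0.0433] F [ 6.   0.7 -3.8] w 0.246 gf 41.1 toolY [1.    0.    0.002] Z [ 0.002 -0.    -1.   ]
t 34.5 p [ 0.6054 -0.0659  0.0432] F [-0.4  1.5  5.1] w 0.246 gf 42.0 toolY [ 1.     0.002 -0.   ] Z [-0.     0.001 -1.   ]
```

```bash

python3 -m handwheel '[{"x":0.3,"y":0.009,"z":0,"ax":0,"ay":0,"az":0,"gripper":0.1},{"x":0.4,"y":0.012,"z":0,"ax":0,"ay":0,"az":0,"gripper":0.1},{"x":0.4,"y":0.012,"z":0,"ax":0,"ay":0,"az":0,"gripper":0.1},{"x":0.4,"y":0.012,"z":0,"ax":0,"ay":0,"az":0,"gripper":0.1},{"x":0.4,"y":0.012,"z":0,"ax":0,"ay":0,"az":0,"gripper":0.1},{"x":0.3,"y":0.009,"z":0,"ax":0,"ay":0,"az":0,"gripper":0.1},{"x":0.15,"y":0.005,"z":0,"ax":0,"ay":0,"az":0,"gripper":0.1},{"x":0,"y":0,"z":0,"ax":0,"ay":0,"az":0,"gripper":0.1}]' >/dev/null
python3 g.py .6093 .0311 .043
python3 -m handwheel '[{"x":0,"y":0,"z":0,"ax":0,"ay":0,"az":0,"gripper":0.1},{"x":0,"y":0,"z":0,"ax":0,"ay":0,"az":0,"gripper":0.1},{"x":0,"y":0,"z":0,"ax":0,"ay":0,"az":0,"gripper":0.1},{"x":0,"y":0,"z":0,"ax":0,"ay":0,"az":0,"gripper":0.1},{"x":0,"y":0,"z":0,"ax":0,"ay":0,"az":0,"gripper":0.1},{"x":0,"y":0,"z":0,"ax":0,"ay":0,"az":0,"gripper":0.1},{"x":0,"y":0,"z":0,"ax":0,"ay":0,"az":0,"gripper":0.1},{"x":0,"y":0,"z":0,"ax":0,"ay":0,"az":0,"gripper":0.1}]' >/dev/null
python3 g.py .6093 .0311 .043
```

```text
t 35.4 p [0.6068 0.0272 0.0432] F [-5.6  1.1 10.2] w 0.252 gf 42.5 toolY [ 1.     0.001 -0.003] Z [-0.003  0.001 -1.   ]
units [0.1  0.06 0.  ]
t 36.1 p [0.6068 0.0264 0.0432] F [-5.5  1.9 10.6] w 0.245 gf 42.5 toolY [ 1.     0.    -0.003] Z [-0.003  0.001 -1.   ]
units [0.12 0.06 0.  ]
```

```bash

python3 -m handwheel '[{"x":0.06,"y":-0.05,"z":0,"ax":0,"ay":0,"az":0,"gripper":0.1},{"x":0.06,"y":0,"z":0,"ax":0,"ay":0,"az":0,"gripper":0.1},{"x":0,"y":0,"z":0,"ax":0,"ay":0,"az":0,"gripper":0.1},{"x":0,"y":0,"z":0,"ax":0,"ay":0,"az":0,"gripper":0.1},{"x":0,"y":0,"z":0,"ax":0,"ay":0,"az":0,"gripper":0.1},{"x":0,"y":0,"z":0,"ax":0,"ay":0,"az":0,"gripper":0.1},{"x":0,"y":0,"z":0,"ax":0,"ay":0,"az":0,"gripper":0.1},{"x":0,"y":0,"z":0,"ax":0,"ay":0,"az":0,"gripper":0.1}]' >/dev/null
python3 g.py .6068 .0311 .043
python3 - <<'E'
from h import *
b=cam('top')
im=b['img'];print(proj(b,(.5843,.1535,.034)),proj(b,(.5863,.1553,.03)))
u,v=proj(b,(.5853,.1545,.032)).round().astype(int)
g=im[v-7:v+8,u-9:u+10].astype(int)
print(u,v);print(g.sum(2)//3);print((g[:,:,2]-g[:,:,0]))
E
```

```text
t 37.0 p [0.6068 0.0312 0.0432] F [3.2 0.4 5.5] w 0.252 gf 42.0 toolY [1.    0.    0.001] Z [ 0.001  0.    -1.   ]
units [-0.    0.    0.01]
[246.97865745 196.50570357] [246.48693468 196.08474595]
247 196
[[ 63  70  71  68  65  64  65  67  61  63  58  59  61  65  73  79  76  88
  114]
 [ 78  97 101  95  92  84  80  76  77  73  60  53  64  77  83  85  82  76
   75]
 [104 119 124 118 115 108  97  91  86  85  69  69  82  97 104 105 106  99
   86]
 [118 126 124 125 123 120 109 101  98  93  86  89 104 113 119 122 123 119
  105]
 [121 126 124 124 122 123 121 113 111 110 107 110 120 121 122 122 124 122
  118]
 [122 124 122 121 122 122 122 123 120 119 119 120 123 121 121 121 119 122
  120]
 [122 118 121 123 123 120 121 122 118 117 121 119 121 123 120 119 122 131
  136]
 [122 121 121 122 121 120 122 119 107 111 120 121 122 121 118 115 134 174
  183]
 [121 123 123 121 122 122 121 122  99 101 119 121 122 121 117 119 145 199
  211]
 [121 121 119 120 123 122 122 117  98  96 109 118 118 120 120 120 150 203
  213]
 [105 104 102 101 103 106 104 101  91  83  90 100 106 111 121 128 149 185
  195]
 [10
[... 521 characters left out ...]
 1  0  3  0  0  0 -1  3  3  3  3  1  2]
 [ 1  1  1  4  3  3  2  3 -2  1  2  2  2  3  2  1  2  2  3]
 [ 3  1  0  3  4  0  0  3  2  2  3 -1  3  4  2  3  3  2  1]
 [ 1  1  1  2  1  2  1  1  9 17  5  2  2  2  3  1  2  4  0]
 [ 3  2  2  4  3  2  1  4 26 41 12  2  2  2  2  0  3  3  2]
 [ 2  1  3  3  2  2 -1  4 39 56 14  0  2  2  3  4  2  2  2]
 [ 2  3  5  2  1  4  2  6 48 63 15  1  2  2  3  1  1  3  2]
 [ 1  0  1  0  2  0 -1  9 59 70 21  0  1  2  3  4  2  3  2]
 [-1 -1  0  0 -3 -1 -2 10 45 48 16  1  0 -1  1  2  1  1  3]
 [-3 -2  0 -2 -4  0 -2 -1  7  8 -1 -2 -4 -1  1 -3 -1 -1 -1]
 [ 0  0 -1  0 -1 -3 -3  2  0  0  2 -2 -1 -2 -2 -2 -1 -3 -3]
 [-3  0 -3 -1 -2 -2  0  1  2  2  3  0 -2 -2  0 -2 -1 -1 -2]]
```

```bash

python3 -m handwheel '[{"x":0,"y":0,"z":0,"ax":0,"ay":0,"az":0,"gripper":0.45},{"x":0,"y":0,"z":0,"ax":0,"ay":0,"az":0,"gripper":0.45},{"x":0,"y":0,"z":0,"ax":0,"ay":0,"az":0,"gripper":0.45},{"x":0,"y":0,"z":-0.5,"ax":0,"ay":0,"az":0,"gripper":0.45},{"x":0,"y":0,"z":-0.9,"ax":0,"ay":0,"az":0,"gripper":0.45},{"x":0,"y":0,"z":-1,"ax":0,"ay":0,"az":0,"gripper":0},{"x":0,"y":0,"z":-1,"ax":0,"ay":0,"az":0,"gripper":0},{"x":0,"y":-0.3,"z":-1,"ax":0,"ay":0,"az":0,"gripper":0}]' >/dev/null
python3 -m handwheel '[{"x":0,"y":-0.3,"z":-1,"ax":0,"ay":0,"az":0,"gripper":0},{"x":0,"y":-0.3,"z":-1,"ax":0,"ay":0,"az":0,"gripper":0},{"x":0,"y":-0.3,"z":-1,"ax":0,"ay":0,"az":0,"gripper":0},{"x":0,"y":-0.3,"z":-1,"ax":0,"ay":0,"az":0,"gripper":0},{"x":0.5,"y":0,"z":-0.8,"ax":0,"ay":0,"az":0,"gripper":0},{"x":0.7,"y":0,"z":0,"ax":0,"ay":0,"az":0,"gripper":0},{"x":0.7,"y":0,"z":0,"ax":0,"ay":0,"az":0,"gripper":0},{"x":0,"y":0,"z":0,"ax":0,"ay":0,"az":0,"gripper":0}]' >/dev/null
python3 g.py .548 .207 .36
python3 - <<'E'
from h import *
a=cam('scene');b=cam('top')
# black grip: dark pixels near predicted
def dark(f,c,r,n):
    u,v=proj(f,c).astype(int);g=f['img'][v-r:v+r,u-r:u+r].max(2)
    m=(g<45).astype(np.uint8);k,l,s,ce=cv2.connectedComponentsWithStats(m)
    for i in range(1,k):
        if s[i,4]>25:
            yy,xx=np.nonzero(l==i); (c0,wh,an)=cv2.minAreaRect(np.c_[xx,yy].astype(np.float32)); print(n,s[i,4],(u-r+c0[0],v-r+c0[1]),wh,an)
    cv2.imwrite(f'pics/{n}.png',cv2.resize(f['img'][v-r:v+r,u-r:u+r],None,fx=5,fy=5))
dark(a,(.56,.206,.31),45,'lv_s');dark(b,(.56,.206,.31),30,'lv_t')
E
```

```text
t 38.6 p [0.5462 0.1096 0.4105] F [ 0.5  0.1 -0.3] w 0.005 gf 0.0 toolY [ 1.     0.003 -0.001] Z [-0.001  0.001 -1.   ]
units [2.43 0.05 1.26]
lv_s 598 (np.float64(249.5), np.float64(111.5)) (29.0, 45.0) 90.0
lv_s 217 (np.float64(238.00000381469727), np.float64(141.50000381469727)) (30.857738494873047, 8.049844741821289) 26.56505012512207
lv_s 292 (np.float64(267.56097412109375), np.float64(178.5487823486328)) (31.35952377319336, 16.902013778686523) 12.094757080078125
lv_t 56 (np.float64(215.0), np.float64(191.0)) (14.0, 6.0) 90.0
```

```bash
python3 - <<'E'
from h import *
a=cam('scene');b=cam('top')
im=cv2.imread('pics/top0.png')[160:205,205:232];m=(im.max(2)<45).astype(np.uint8)
k,l,s,c=cv2.connectedComponentsWithStats(m);i=1+s[1:,4].argmax();yy,xx=np.nonzero(l==i)
r=cv2.minAreaRect(np.c_[xx,yy].astype(np.float32));t=(r[0][0]+205,r[0][1]+160);print(t,r[1],r[2],s[i,4])
print('centre',tri(b,t,a,(238,141.5)))
# ends by principal axis in both
bx=cv2.boxPoints(r)+[205,160]; bs=cv2.boxPoints(((238,141.5),(30.86,8.05),26.565))
def ends(q):
    q=np.array(q);d=[np.linalg.norm(q[i]-q[(i+1)%4]) for i in range(2)]
    return ((q[0]+q[3])/2,(q[1]+q[2])/2) if d[0]>d[1] else ((q[0]+q[1])/2,(q[2]+q[3])/2)
et=sorted(ends(bx),key=lambda e:-e[1]);es=sorted(ends(bs),key=lambda e:e[0])
for i in(0,1): print('free' if i==0 else 'root',et[i],es[i],tri(b,et[i],a,es[i]))
E
```

```text
(218.5528964996338, 186.33249282836914) (7.277341365814209, 24.391639709472656) 17.52556800842285 142
centre (array([0.55730422, 0.20591575, 0.31481478]), np.float64(0.0007997041347782923))
free [214.88035202 197.96221542] [224.19899 134.5995 ] (array([0.52265702, 0.20981148, 0.34457381]), np.float64(0.0006902528255936867))
root [222.2254405  174.70277023] [251.80101 148.4005 ] (array([0.5939934 , 0.20178654, 0.28336017]), np.float64(0.0007814011157947027))
```

```bash

python3 -m handwheel '[{"x":0.6,"y":0.14,"z":0,"ax":0,"ay":0,"az":0,"gripper":0},{"x":0.6,"y":0,"z":0,"ax":0,"ay":0,"az":0,"gripper":0},{"x":0.6,"y":0,"z":0.2,"ax":0,"ay":0,"az":0,"gripper":0},{"x":0.61,"y":0,"z":0.3,"ax":0,"ay":0,"az":0,"gripper":0},{"x":0,"y":0,"z":0.4,"ax":0,"ay":0,"az":0,"gripper":0},{"x":0,"y":0,"z":0,"ax":0,"ay":0,"az":0,"gripper":0},{"x":0,"y":0,"z":0,"ax":0,"ay":0,"az":0,"gripper":0},{"x":0,"y":0,"z":0,"ax":0,"ay":0,"az":0,"gripper":0}]' >/dev/null
python3 g.py .552 .206 .345
python3 -m handwheel '[{"x":0,"y":0,"z":0.2,"ax":0,"ay":0,"az":0,"gripper":0},{"x":0,"y":0,"z":0.2,"ax":0,"ay":0,"az":0,"gripper":0},{"x":0,"y":0,"z":0.2,"ax":0,"ay":0,"az":0,"gripper":0},{"x":0,"y":0,"z":0.2,"ax":0,"ay":0,"az":0,"gripper":0},{"x":0,"y":0,"z":0,"ax":0,"ay":0,"az":0,"gripper":0},{"x":0,"y":0,"z":0,"ax":0,"ay":0,"az":0,"gripper":0},{"x":0,"y":0,"z":0,"ax":0,"ay":0,"az":0,"gripper":0},{"x":0,"y":0,"z":0,"ax":0,"ay":0,"az":0,"gripper":0}]' >/dev/null
python3 g.py .552 .206 .345
```

```text
t 39.6 p [0.5523 0.2027 0.3759] F [-0.2 -0.2  0.3] w 0.0 gf 0.0 toolY [ 1.    -0.001  0.001] Z [ 0.001  0.    -1.   ]
units [ 0.08 -0.01  0.77]
t 40.4 p [0.5522 0.2036 0.3433] F [-0.  -0.7  0.7] w 0.0 gf 0.0 toolY [1.    0.    0.001] Z [ 0.001  0.    -1.   ]
units [ 0.06 -0.   -0.04]
```

```bash

python3 -m handwheel '[{"x":0.05,"y":0,"z":0.2,"ax":0,"ay":0,"az":0,"gripper":0},{"x":0,"y":0,"z":0.2,"ax":0,"ay":0,"az":0,"gripper":0},{"x":0,"y":0,"z":0.2,"ax":0,"ay":0,"az":0,"gripper":0},{"x":0,"y":0,"z":0.2,"ax":0,"ay":0,"az":0,"gripper":0},{"x":0,"y":0,"z":0,"ax":0,"ay":0,"az":0,"gripper":0},{"x":0,"y":0,"z":0,"ax":0,"ay":0,"az":0,"gripper":0},{"x":0,"y":0,"z":0,"ax":0,"ay":0,"az":0,"gripper":0},{"x":0,"y":0,"z":0,"ax":0,"ay":0,"az":0,"gripper":0}]' >/dev/null
python3 g.py .552 .206 .345
```

```text
t 41.2 p [0.5524 0.2055 0.3111] F [3.6 0.7 0.7] w -0.0 gf 1.2 toolY [ 1.    -0.     0.001] Z [ 0.001 -0.    -1.   ]
units [ 0.01 -0.01 -0.85]
```

```bash

python3 -m handwheel '[{"x":0,"y":-0.08,"z":0.2,"ax":0,"ay":0,"az":0,"gripper":0},{"x":0,"y":-0.08,"z":0.2,"ax":0,"ay":0,"az":0,"gripper":0},{"x":0,"y":-0.08,"z":0.2,"ax":0,"ay":0,"az":0,"gripper":0},{"x":0,"y":-0.08,"z":0.2,"ax":0,"ay":0,"az":0,"gripper":0},{"x":0,"y":0,"z":0,"ax":0,"ay":0,"az":0,"gripper":0},{"x":0,"y":0,"z":0,"ax":0,"ay":0,"az":0,"gripper":0},{"x":0,"y":0,"z":0,"ax":0,"ay":0,"az":0,"gripper":0},{"x":0,"y":0,"z":0,"ax":0,"ay":0,"az":0,"gripper":0}]' >/dev/null
python3 g.py 
python3 - <<'E'
from h import *
f=cam('scene')
g=f['img'][120:185,205:290];m=(g.max(2)<45).astype(np.uint8);k,l,s,c=cv2.connectedComponentsWithStats(m)
for i in range(1,k):
    if s[i,4]>40:
        yy,xx=np.nonzero(l==i);r=cv2.minAreaRect(np.c_[xx,yy].astype(np.float32));print(s[i],r)
h=np.array(proj(f,(.6615,.204,.2176)));print('hinge px',h, 'TCP px',proj(f,robot.state()['eef_pos']))
E
```

```text
t 42.0 p [0.5393 0.2055 0.2793] F [-0.7  1.   3.5] w 0.001 gf 1.7 toolY [ 1. -0.  0.] Z [ 0.  0. -1.]
[   4    0   47   44 1039] ((26.999996185302734, 21.499996185302734), (45.99999237060547, 42.99999237060547), 0.0)
[ 57  50  28  15 256] ((70.5, 57.0), (14.0, 27.0), 90.0)
hinge px [273.21631752 160.75153069] TCP px [232.33718162 155.49906385]
```

```bash

python3 -m handwheel '[{"x":0,"y":-0.08,"z":0.2,"ax":0,"ay":0,"az":0,"gripper":0},{"x":0,"y":-0.08,"z":0.2,"ax":0,"ay":0,"az":0,"gripper":0},{"x":0,"y":-0.08,"z":0.2,"ax":0,"ay":0,"az":0,"gripper":0},{"x":0,"y":-0.08,"z":0.2,"ax":0,"ay":0,"az":0,"gripper":0},{"x":0,"y":-0.08,"z":0.2,"ax":0,"ay":0,"az":0,"gripper":0},{"x":0,"y":-0.08,"z":0.2,"ax":0,"ay":0,"az":0,"gripper":0},{"x":0,"y":0,"z":0,"ax":0,"ay":0,"az":0,"gripper":0},{"x":0,"y":0,"z":0,"ax":0,"ay":0,"az":0,"gripper":0}]' >/dev/null
python3 g.py 
python3 -m handwheel '[{"x":0,"y":-0.08,"z":0.2,"ax":0,"ay":0,"az":0,"gripper":0},{"x":0,"y":-0.08,"z":0.2,"ax":0,"ay":0,"az":0,"gripper":0},{"x":0,"y":-0.05,"z":0.2,"ax":0,"ay":0,"az":0,"gripper":0},{"x":0,"y":0,"z":0.2,"ax":0,"ay":0,"az":0,"gripper":0},{"x":0,"y":0,"z":0,"ax":0,"ay":0,"az":0,"gripper":0},{"x":0,"y":0,"z":0,"ax":0,"ay":0,"az":0,"gripper":0},{"x":0,"y":0,"z":0,"ax":0,"ay":0,"az":0,"gripper":0},{"x":0,"y":0,"z":0,"ax":0,"ay":0,"az":0,"gripper":0}]' >/dev/null
python3 g.py
```

```text
t 42.9 p [0.5196 0.2053 0.2308] F [ 1.5 -0.6  3.4] w -0.003 gf 2.2 toolY [ 1.     0.    -0.001] Z [-0.001 -0.    -1.   ]
t 43.6 p [0.5115 0.2055 0.1997] F [0.5 0.5 8.1] w -0.002 gf 4.4 toolY [1. 0. 0.] Z [ 0.  0. -1.]
```

```bash

for i in 1; do python3 -m handwheel '[{"x":0,"y":0,"z":0.1,"ax":0,"ay":0,"az":0,"gripper":0},{"x":0,"y":0,"z":0.1,"ax":0,"ay":0,"az":0,"gripper":0},{"x":0,"y":0,"z":0.1,"ax":0,"ay":0,"az":0,"gripper":0},{"x":0,"y":0,"z":0,"ax":0,"ay":0,"az":0,"gripper":0},{"x":0,"y":0,"z":0,"ax":0,"ay":0,"az":0,"gripper":0},{"x":0,"y":0,"z":0,"ax":0,"ay":0,"az":0,"gripper":0},{"x":0,"y":0,"z":0,"ax":0,"ay":0,"az":0,"gripper":0},{"x":0,"y":0,"z":0,"ax":0,"ay":0,"az":0,"gripper":0}]' >/dev/null
python3 g.py; done
python3 -m handwheel '[{"x":0,"y":0,"z":0.05,"ax":0,"ay":0,"az":0,"gripper":0},{"x":0,"y":0,"z":0.05,"ax":0,"ay":0,"az":0,"gripper":0},{"x":0,"y":0,"z":0,"ax":0,"ay":0,"az":0,"gripper":0},{"x":0,"y":0,"z":0,"ax":0,"ay":0,"az":0,"gripper":0},{"x":0,"y":0,"z":0,"ax":0,"ay":0,"az":0,"gripper":0},{"x":0,"y":0,"z":0,"ax":0,"ay":0,"az":0,"gripper":0},{"x":0,"y":0,"z":0,"ax":0,"ay":0,"az":0,"gripper":0},{"x":0,"y":0,"z":0,"ax":0,"ay":0,"az":0,"gripper":0}]' >/dev/null
python3 g.py
```

```text
t 44.5 p [0.5127 0.2056 0.1883] F [ 1.9 -1.6 10.2] w 0.001 gf 5.1 toolY [ 1.    -0.     0.003] Z [ 0.003  0.    -1.   ]
t 45.2 p [0.5132 0.2056 0.1846] F [ 3.5 -1.6 11.9] w 0.001 gf 5.3 toolY [ 1.    -0.     0.004] Z [ 0.004  0.001 -1.   ]
```

```bash

python3 -m handwheel '[{"x":0,"y":0,"z":0.07,"ax":0,"ay":0,"az":0,"gripper":0},{"x":0,"y":0,"z":0.05,"ax":0,"ay":0,"az":0,"gripper":0},{"x":0,"y":0,"z":0,"ax":0,"ay":0,"az":0,"gripper":0},{"x":0,"y":0,"z":0,"ax":0,"ay":0,"az":0,"gripper":0},{"x":0,"y":0,"z":0,"ax":0,"ay":0,"az":0,"gripper":0},{"x":0,"y":0,"z":0,"ax":0,"ay":0,"az":0,"gripper":0},{"x":0,"y":0,"z":0,"ax":0,"ay":0,"az":0,"gripper":0},{"x":0,"y":0,"z":0,"ax":0,"ay":0,"az":0,"gripper":0}]' >/dev/null
python3 g.py
python3 -m handwheel '[{"x":0,"y":0,"z":0.07,"ax":0,"ay":0,"az":0,"gripper":0},{"x":0,"y":0,"z":0.05,"ax":0,"ay":0,"az":0,"gripper":0},{"x":0,"y":0,"z":0,"ax":0,"ay":0,"az":0,"gripper":0},{"x":0,"y":0,"z":0,"ax":0,"ay":0,"az":0,"gripper":0},{"x":0,"y":0,"z":0,"ax":0,"ay":0,"az":0,"gripper":0},{"x":0,"y":0,"z":0,"ax":0,"ay":0,"az":0,"gripper":0},{"x":0,"y":0,"z":0,"ax":0,"ay":0,"az":0,"gripper":0},{"x":0,"y":0,"z":0,"ax":0,"ay":0,"az":0,"gripper":0}]' >/dev/null
python3 g.py
```

```text
t 46.0 p [0.513  0.2058 0.1798] F [ 3.7 -0.7 12.4] w -0.004 gf 5.6 toolY [ 1.    -0.     0.004] Z [ 0.004  0.001 -1.   ]
t 46.9 p [0.5139 0.2059 0.1763] F [ 3.3 -1.4 21.4] w 0.0 gf 9.7 toolY [ 1.    -0.     0.006] Z [ 0.006  0.001 -1.   ]
```

```bash

python3 -m handwheel '[{"x":0,"y":0,"z":0.05,"ax":0,"ay":0,"az":0,"gripper":0},{"x":0,"y":0,"z":0,"ax":0,"ay":0,"az":0,"gripper":0},{"x":0,"y":0,"z":0,"ax":0,"ay":0,"az":0,"gripper":0},{"x":0,"y":0,"z":0,"ax":0,"ay":0,"az":0,"gripper":0},{"x":0,"y":0,"z":0,"ax":0,"ay":0,"az":0,"gripper":0},{"x":0,"y":0,"z":0,"ax":0,"ay":0,"az":0,"gripper":0},{"x":0,"y":0,"z":0,"ax":0,"ay":0,"az":0,"gripper":0},{"x":0,"y":0,"z":0,"ax":0,"ay":0,"az":0,"gripper":0}]' >/dev/null
python3 g.py
```

```text
t 47.6 p [0.5142 0.2059 0.1757] F [ 1.4 -3.4 31.4] w -0.002 gf 15.2 toolY [ 1.    -0.     0.008] Z [ 0.008  0.002 -1.   ]
```

```bash

python3 -m handwheel '[{"x":0,"y":0,"z":-0.2,"ax":0,"ay":0,"az":0,"gripper":0},{"x":0,"y":0,"z":-0.25,"ax":0,"ay":0,"az":0,"gripper":0},{"x":0,"y":0,"z":-0.25,"ax":0,"ay":0,"az":0,"gripper":0},{"x":0,"y":0.04,"z":-0.25,"ax":0,"ay":0,"az":0,"gripper":0},{"x":0,"y":0.08,"z":-0.25,"ax":0,"ay":0,"az":0,"gripper":0},{"x":0,"y":0.08,"z":-0.25,"ax":0,"ay":0,"az":0,"gripper":0},{"x":0,"y":0.1,"z":-0.25,"ax":0,"ay":0,"az":0,"gripper":0},{"x":0,"y":0.1,"z":-0.25,"ax":0,"ay":0,"az":0,"gripper":0}]' >/dev/null
python3 g.py
python3 -m handwheel '[{"x":0,"y":0.12,"z":-0.25,"ax":0,"ay":0,"az":0,"gripper":0},{"x":0,"y":0.12,"z":-0.25,"ax":0,"ay":0,"az":0,"gripper":0},{"x":0,"y":0.12,"z":-0.25,"ax":0,"ay":0,"az":0,"gripper":0},{"x":0,"y":0.12,"z":-0.25,"ax":0,"ay":0,"az":0,"gripper":0},{"x":0,"y":0.1,"z":-0.25,"ax":0,"ay":0,"az":0,"gripper":0},{"x":0,"y":0,"z":-0.25,"ax":0,"ay":0,"az":0,"gripper":0},{"x":0,"y":0,"z":-0.25,"ax":0,"ay":0,"az":0,"gripper":0},{"x":0,"y":0,"z":-0.25,"ax":0,"ay":0,"az":0,"gripper":0}]' >/dev/null
python3 g.py
python3 -m handwheel '[{"x":0,"y":0,"z":-0.4,"ax":0,"ay":0,"az":0,"gripper":0},{"x":0,"y":0,"z":-0.6,"ax":0,"ay":0,"az":0,"gripper":0},{"x":-0.2,"y":0,"z":-0.4,"ax":0,"ay":0,"az":0,"gripper":0},{"x":-0.7,"y":0,"z":0,"ax":0,"ay":0,"az":0,"gripper":0.2},{"x":-0.8,"y":0,"z":0,"ax":0,"ay":0,"az":0,"gripper":0.4},{"x":-0.8,"y":0,"z":0,"ax":0,"ay":0,"az":0,"gripper":0.45},{"x":-0.8,"y":0,"z":0,"ax":0,"ay":0,"az":0,"gripper":0.45},{"x":-0.8,"y":0,"z":0,"ax":0,"ay":0,"az":0,"gripper":0.45}]' >/dev/null
python3 g.py .6068 .0312 .0435
python3 - <<'E'
from h import *
f=cam('scene')
g=f['img'][120:185,205:290];m=(g.max(2)<45).astype(np.uint8);k,l,s,c=cv2.connectedComponentsWithStats(m)
for i in range(1,k):
    if s[i,4]>40:
        yy,xx=np.nonzero(l==i);r=cv2.minAreaRect(np.c_[xx,yy].astype(np.float32));print(np.add(r[0],(205,120)),r[1:],s[i,4])
E
```

```text
t 48.5 p [0.5273 0.2054 0.2496] F [-1.2  0.2  2.5] w -0.007 gf 1.0 toolY [ 1.     0.    -0.001] Z [-0.001 -0.    -1.   ]
t 49.2 p [0.5507 0.2054 0.3299] F [2.  0.2 0.8] w -0.002 gf 0.6 toolY [ 1. -0. -0.] Z [-0. -0. -1.]
t 50.0 p [0.5501 0.0404 0.3857] F [-0.1 -0.  -0.1] w 0.448 gf 0.0 toolY [ 1.     0.    -0.001] Z [-0.001  0.    -1.   ]
units [-0.23  1.42  8.55]
[265. 136.] ((32.0, 48.0), 90.0) 771
[238.  141.5] ((30.857738494873047, 8.049844741821289), 26.56505012512207) 217
[275.5 177. ] ((14.0, 27.0), 90.0) 256
```

The lever is back up, with the same outline as before the press. Back down to the knob.

```bash

python3 -m handwheel '[{"x":-0.23,"y":0.42,"z":0.8,"ax":0,"ay":0,"az":0,"gripper":0.5},{"x":0,"y":0.5,"z":1,"ax":0,"ay":0,"az":0,"gripper":0.5},{"x":0,"y":0.5,"z":1,"ax":0,"ay":0,"az":0,"gripper":0.5},{"x":0,"y":0,"z":1,"ax":0,"ay":0,"az":0,"gripper":0.5},{"x":0,"y":0,"z":1,"ax":0,"ay":0,"az":0,"gripper":0.5},{"x":0,"y":0,"z":1,"ax":0,"ay":0,"az":0,"gripper":0.5},{"x":0,"y":0,"z":0,"ax":0,"ay":0,"az":0,"gripper":0.5},{"x":0,"y":0,"z":0,"ax":0,"ay":0,"az":0,"gripper":0.5}]' >/dev/null
python3 g.py .6068 .0312 .0435
```

```text
t 50.9 p [0.6074 0.0324 0.1541] F [-0.3  0.1  1. ] w 0.498 gf 0.0 toolY [ 1.     0.    -0.001] Z [-0.001 -0.    -1.   ]
units [-0.03 -0.01  2.77]
```

```bash

python3 -m handwheel '[{"x":-0.03,"y":-0.01,"z":0.7,"ax":0,"ay":0,"az":0,"gripper":0.5},{"x":0,"y":0,"z":0.7,"ax":0,"ay":0,"az":0,"gripper":0.5},{"x":0,"y":0,"z":0.7,"ax":0,"ay":0,"az":0,"gripper":0.5},{"x":0,"y":0,"z":0.5,"ax":0,"ay":0,"az":0,"gripper":0.5},{"x":0,"y":0,"z":0.15,"ax":0,"ay":0,"az":0,"gripper":0.5},{"x":0,"y":0,"z":0,"ax":0,"ay":0,"az":0,"gripper":0.5},{"x":0,"y":0,"z":0,"ax":0,"ay":0,"az":0,"gripper":0.4},{"x":0,"y":0,"z":0,"ax":0,"ay":0,"az":0,"gripper":0.35}]' >/dev/null
python3 -m handwheel '[{"x":0,"y":0,"z":0,"ax":0,"ay":0,"az":0,"gripper":0.3},{"x":0,"y":0,"z":0,"ax":0,"ay":0,"az":0,"gripper":0.25},{"x":0,"y":0,"z":0,"ax":0,"ay":0,"az":0,"gripper":0.15},{"x":0,"y":0,"z":0,"ax":0,"ay":0,"az":0,"gripper":0.1},{"x":0,"y":0,"z":0,"ax":0,"ay":0,"az":0,"gripper":0.1},{"x":0,"y":0,"z":0,"ax":0,"ay":0,"az":0,"gripper":0.1},{"x":0,"y":0,"z":0,"ax":0,"ay":0,"az":0,"gripper":0.1},{"x":0,"y":0,"z":0,"ax":0,"ay":0,"az":0,"gripper":0.1}]' >/dev/null
python3 g.py
python3 -m handwheel '[{"x":-0.2,"y":-0.003,"z":0,"ax":0,"ay":0,"az":0,"gripper":0.1},{"x":-0.4,"y":-0.006,"z":0,"ax":0,"ay":0,"az":0,"gripper":0.1},{"x":-0.4,"y":-0.006,"z":0,"ax":0,"ay":0,"az":0,"gripper":0.1},{"x":-0.4,"y":-0.006,"z":0,"ax":0,"ay":0,"az":0,"gripper":0.1},{"x":-0.4,"y":-0.006,"z":0,"ax":0,"ay":0,"az":0,"gripper":0.1},{"x":-0.4,"y":-0.006,"z":0,"ax":0,"ay":0,"az":0,"gripper":0.1},{"x":-0.4,"y":-0.006,"z":0,"ax":0,"ay":0,"az":0,"gripper":0.1},{"x":0,"y":0,"z":0,"ax":0,"ay":0,"az":0,"gripper":0.1}]' >/dev/null
python3 g.py
```

```text
t 52.5 p [0.6069 0.0311 0.0445] F [-4.5 -0.5  9.1] w 0.251 gf 38.7 toolY [1. 0. 0.] Z [ 0. -0. -1.]
t 53.3 p [ 0.6054 -0.075   0.0446] F [-3.  -2.1  9. ] w 0.25 gf 39.0 toolY [ 1.    -0.002  0.   ] Z [ 0.    -0.001 -1.   ]
```

```bash

python3 -m handwheel '[{"x":-0.3,"y":-0.006,"z":0,"ax":0,"ay":0,"az":0,"gripper":0.1},{"x":-0.4,"y":-0.006,"z":0,"ax":0,"ay":0,"az":0,"gripper":0.1},{"x":-0.4,"y":-0.006,"z":0,"ax":0,"ay":0,"az":0,"gripper":0.1},{"x":-0.35,"y":-0.006,"z":0,"ax":0,"ay":0,"az":0,"gripper":0.1},{"x":-0.2,"y":-0.004,"z":0,"ax":0,"ay":0,"az":0,"gripper":0.1},{"x":-0.1,"y":0,"z":0,"ax":0,"ay":0,"az":0,"gripper":0.1},{"x":0,"y":0,"z":0,"ax":0,"ay":0,"az":0,"gripper":0.1},{"x":0,"y":0,"z":0,"ax":0,"ay":0,"az":0,"gripper":0.1}]' >/dev/null
python3 g.py
```

```text
t 54.1 p [ 0.6044 -0.1436  0.0446] F [-3.9 -2.1  8.1] w 0.249 gf 38.9 toolY [ 1.    -0.001  0.   ] Z [ 0.    -0.001 -1.   ]
```

```bash

python3 -m handwheel '[{"x":-0.06,"y":0,"z":0,"ax":0,"ay":0,"az":0,"gripper":0.1},{"x":-0.05,"y":0,"z":0,"ax":0,"ay":0,"az":0,"gripper":0.1},{"x":0,"y":0,"z":0,"ax":0,"ay":0,"az":0,"gripper":0.1},{"x":0,"y":0,"z":0,"ax":0,"ay":0,"az":0,"gripper":0.1},{"x":0,"y":0,"z":0,"ax":0,"ay":0,"az":0,"gripper":0.1},{"x":0,"y":0,"z":0,"ax":0,"ay":0,"az":0,"gripper":0.1},{"x":0,"y":0,"z":0,"ax":0,"ay":0,"az":0,"gripper":0.1},{"x":0,"y":0,"z":0,"ax":0,"ay":0,"az":0,"gripper":0.1}]' >/dev/null
python3 g.py
```

```text
t 54.9 p [ 0.6044 -0.1444  0.0445] F [-2.4 13.9 10.2] w 0.251 gf 39.1 toolY [1.    0.002 0.   ] Z [ 0.     0.005 -1.   ]
```

```bash

python3 -m handwheel '[{"x":0,"y":0,"z":0,"ax":0,"ay":0,"az":0,"gripper":0.5},{"x":0,"y":0,"z":0,"ax":0,"ay":0,"az":0,"gripper":0.5},{"x":0,"y":0,"z":0,"ax":0,"ay":0,"az":0,"gripper":0.6},{"x":0,"y":0,"z":-0.5,"ax":0,"ay":0,"az":0,"gripper":0.6},{"x":0,"y":0,"z":-0.8,"ax":0,"ay":0,"az":0,"gripper":0.6},{"x":0,"y":0,"z":-0.8,"ax":0,"ay":0,"az":0,"gripper":0.6},{"x":0.3,"y":0,"z":-0.1,"ax":0,"ay":0,"az":0,"gripper":0.6},{"x":0.6,"y":0.05,"z":0,"ax":0,"ay":0,"az":0,"gripper":0.6}]' >/dev/null
python3 -m handwheel '[{"x":0.7,"y":0,"z":0,"ax":0,"ay":0,"az":0,"gripper":0.6},{"x":0.6,"y":0,"z":0,"ax":0,"ay":0,"az":0,"gripper":0.6},{"x":0,"y":0,"z":0,"ax":0,"ay":0,"az":0,"gripper":0.6},{"x":0,"y":0,"z":0,"ax":0,"ay":0,"az":0,"gripper":0.6},{"x":0,"y":0,"z":0,"ax":0,"ay":0,"az":0,"gripper":0.6},{"x":0,"y":0,"z":0,"ax":0,"ay":0,"az":0,"gripper":0.6},{"x":0,"y":0,"z":0,"ax":0,"ay":0,"az":0,"gripper":0.6},{"x":0,"y":0,"z":0,"ax":0,"ay":0,"az":0,"gripper":0.6}]' >/dev/null
python3 g.py .6068 -.0573 .045
python3 - <<'E'
from h import *
b=cam('top');o=cv2.imread('pics/top0.png')
def tray(im):
    # walls/floor greyer than bench: print corner fit through saturation-like cue
    g=im[215:285,140:225].astype(np.int16);d=g[:,:,0]-g[:,:,2]
    m=((d>2)).astype(np.uint8);m=cv2.morphologyEx(m,cv2.MORPH_OPEN,np.ones((3,3)))
    k,l,s,c=cv2.connectedComponentsWithStats(m);i=1+s[1:,4].argmax();yy,xx=np.nonzero(l==i)
    r=cv2.minAreaRect(np.c_[xx,yy].astype(np.float32));return (r[0][0]+140,r[0][1]+215),r[1],r[2],s[i,4]
for im in(o,b['img']):
    t=tray(im);print(t,onz(b,*t[0],.01).round(4))
d=cv2.absdiff(o,b['img']).max(2)[215:285,140:225];print('diff',(d>40).sum())
E
```

```text
t 56.5 p [ 0.6065 -0.0599  0.1312] F [-0.  -0.2  0.4] w 0.601 gf 0.0 toolY [ 1.    -0.001 -0.   ] Z [-0. -0. -1.]
units [0.06 0.01 2.16]
((146.5, 279.0), (10.0, 13.0), 90.0, np.int32(117)) [0.3303 0.4483 0.01  ]
((169.0, 279.0), (10.0, 58.0), 90.0, np.int32(430)) [0.3318 0.3809 0.01  ]
diff 0
```

The tray has not moved since the start, so its centre is still about (.426,.342). I'll take the spring off rod 1.

```bash

python3 -m handwheel '[{"x":0.06,"y":0,"z":0.6,"ax":0,"ay":0,"az":0,"gripper":0.6},{"x":0,"y":0,"z":0.6,"ax":0,"ay":0,"az":0,"gripper":0.6},{"x":0,"y":0,"z":0.6,"ax":0,"ay":0,"az":0,"gripper":0.6},{"x":0,"y":0,"z":0.35,"ax":0,"ay":0,"az":0,"gripper":0.6},{"x":0,"y":0,"z":0,"ax":0,"ay":0,"az":0,"gripper":0.6},{"x":0,"y":0,"z":0,"ax":0,"ay":0,"az":0,"gripper":0.5},{"x":0,"y":0,"z":0,"ax":0,"ay":0,"az":0,"gripper":0.4},{"x":0,"y":0,"z":0,"ax":0,"ay":0,"az":0,"gripper":0.35}]' >/dev/null
python3 -m handwheel '[{"x":0,"y":0,"z":0,"ax":0,"ay":0,"az":0,"gripper":0.3},{"x":0,"y":0,"z":0,"ax":0,"ay":0,"az":0,"gripper":0.2},{"x":0,"y":0,"z":0,"ax":0,"ay":0,"az":0,"gripper":0.15},{"x":0,"y":0,"z":0,"ax":0,"ay":0,"az":0,"gripper":0.15},{"x":0,"y":0,"z":0,"ax":0,"ay":0,"az":0,"gripper":0.15},{"x":0,"y":0,"z":0,"ax":0,"ay":0,"az":0,"gripper":0.15},{"x":0,"y":0,"z":-0.1,"ax":0,"ay":0,"az":0,"gripper":0.15},{"x":0,"y":0,"z":-0.2,"ax":0,"ay":0,"az":0,"gripper":0.15}]' >/dev/null
python3 g.py
python3 -m handwheel '[{"x":0,"y":0,"z":-0.2,"ax":0,"ay":0,"az":0,"gripper":0.15},{"x":0,"y":0,"z":-0.2,"ax":0,"ay":0,"az":0,"gripper":0.15},{"x":0,"y":0,"z":-0.25,"ax":0,"ay":0,"az":0,"gripper":0.15},{"x":0,"y":0,"z":-0.25,"ax":0,"ay":0,"az":0,"gripper":0.15},{"x":0,"y":0,"z":-0.25,"ax":0,"ay":0,"az":0,"gripper":0.15},{"x":0,"y":0,"z":-0.3,"ax":0,"ay":0,"az":0,"gripper":0.15},{"x":0,"y":0,"z":-0.5,"ax":0,"ay":0,"az":0,"gripper":0.15},{"x":0,"y":0,"z":-0.3,"ax":0,"ay":0,"az":0,"gripper":0.15}]' >/dev/null
python3 g.py .4264 .297 .14
```

```text
t 58.1 p [ 0.6061 -0.0569  0.0575] F [ 0.3  0.2 -0.3] w 0.35 gf 39.5 toolY [ 1.     0.    -0.001] Z [-0.001  0.    -1.   ]
t 59.0 p [ 0.607  -0.0569  0.1492] F [ 0.5 -1.  -0.8] w 0.352 gf 39.6 toolY [1.    0.    0.001] Z [ 0.001 -0.    -1.   ]
units [ 8.85 -4.52  0.22]
```

```bash

python3 -m handwheel '[{"x":0,"y":-0.5,"z":0,"ax":0,"ay":0,"az":0,"gripper":0.15},{"x":0.3,"y":-0.8,"z":0,"ax":0,"ay":0,"az":0,"gripper":0.15},{"x":0.5,"y":-0.8,"z":0,"ax":0,"ay":0,"az":0,"gripper":0.15},{"x":0.6,"y":-0.8,"z":0,"ax":0,"ay":0,"az":0,"gripper":0.15},{"x":0.6,"y":-0.8,"z":0,"ax":0,"ay":0,"az":0,"gripper":0.15},{"x":0.6,"y":-0.8,"z":0,"ax":0,"ay":0,"az":0,"gripper":0.15},{"x":0.9,"y":-0.09,"z":0,"ax":0,"ay":0,"az":0,"gripper":0.15},{"x":0.9,"y":0,"z":0,"ax":0,"ay":0,"az":0,"gripper":0.15}]' >/dev/null
python3 -m handwheel '[{"x":0.9,"y":0,"z":0,"ax":0,"ay":0,"az":0,"gripper":0.15},{"x":0.9,"y":0,"z":0,"ax":0,"ay":0,"az":0,"gripper":0.15},{"x":0.9,"y":0,"z":0,"ax":0,"ay":0,"az":0,"gripper":0.15},{"x":0.9,"y":0,"z":0,"ax":0,"ay":0,"az":0,"gripper":0.15},{"x":0.9,"y":0,"z":0,"ax":0,"ay":0,"az":0,"gripper":0.15},{"x":0.8,"y":0,"z":0,"ax":0,"ay":0,"az":0,"gripper":0.15},{"x":0.6,"y":0,"z":0,"ax":0,"ay":0,"az":0,"gripper":0.15},{"x":0,"y":0,"z":0,"ax":0,"ay":0,"az":0,"gripper":0.15}]' >/dev/null
python3 g.py .4235 .387 .018
```

```text
t 60.5 p [0.423  0.3579 0.1474] F [ 0.8 -1.  -1.7] w 0.35 gf 39.8 toolY [1.    0.003 0.001] Z [ 0.001  0.001 -1.   ]
units [0.72 0.01 3.24]
```

```bash

python3 -m handwheel '[{"x":0.7,"y":0,"z":0,"ax":0,"ay":0,"az":0,"gripper":0.15},{"x":0,"y":0,"z":0.6,"ax":0,"ay":0,"az":0,"gripper":0.15},{"x":0,"y":0,"z":0.7,"ax":0,"ay":0,"az":0,"gripper":0.15},{"x":0,"y":0,"z":0.7,"ax":0,"ay":0,"az":0,"gripper":0.15},{"x":0,"y":0,"z":0.7,"ax":0,"ay":0,"az":0,"gripper":0.15},{"x":0,"y":0,"z":0.3,"ax":0,"ay":0,"az":0,"gripper":0.15},{"x":0,"y":0,"z":0.1,"ax":0,"ay":0,"az":0,"gripper":0.15},{"x":0,"y":0,"z":0,"ax":0,"ay":0,"az":0,"gripper":0.15}]' >/dev/null
python3 g.py .4235 .387 .018
python3 -m handwheel '[{"x":0,"y":0,"z":0.07,"ax":0,"ay":0,"az":0,"gripper":0.15},{"x":0,"y":0,"z":0.05,"ax":0,"ay":0,"az":0,"gripper":0.15},{"x":0,"y":0,"z":0,"ax":0,"ay":0,"az":0,"gripper":0.15},{"x":0,"y":0,"z":0,"ax":0,"ay":0,"az":0,"gripper":0.15},{"x":0,"y":0,"z":0,"ax":0,"ay":0,"az":0,"gripper":0.15},{"x":0,"y":0,"z":0,"ax":0,"ay":0,"az":0,"gripper":0.15},{"x":0,"y":0,"z":0,"ax":0,"ay":0,"az":0,"gripper":0.15},{"x":0,"y":0,"z":0,"ax":0,"ay":0,"az":0,"gripper":0.15}]' >/dev/null
python3 g.py .4235 .387 .018
```

```text
t 61.4 p [0.4232 0.383  0.0237] F [ 0.1 -0.   0.5] w 0.348 gf 39.7 toolY [ 1. -0.  0.] Z [ 0. -0. -1.]
units [0.1  0.01 0.14]
t 62.1 p [0.4235 0.3836 0.0192] F [1.  0.6 6. ] w 0.348 gf 40.3 toolY [1.    0.    0.001] Z [ 0.001  0.001 -1.   ]
units [ 0.09 -0.    0.03]
```

```bash

python3 -m handwheel '[{"x":0,"y":0,"z":0,"ax":0,"ay":0,"az":0,"gripper":0.55},{"x":0,"y":0,"z":0,"ax":0,"ay":0,"az":0,"gripper":0.55},{"x":0,"y":0,"z":0,"ax":0,"ay":0,"az":0,"gripper":0.55},{"x":0,"y":0,"z":-0.5,"ax":0,"ay":0,"az":0,"gripper":0.55},{"x":0,"y":0,"z":-0.9,"ax":0,"ay":0,"az":0,"gripper":0.55},{"x":0,"y":0,"z":-0.9,"ax":0,"ay":0,"az":0,"gripper":0.6},{"x":-0.5,"y":0,"z":-0.6,"ax":0,"ay":0,"az":0,"gripper":0.6},{"x":-0.9,"y":0,"z":0,"ax":0,"ay":0,"az":0,"gripper":0.6}]' >/dev/null
python3 -m handwheel '[{"x":-0.9,"y":0,"z":0,"ax":0,"ay":0,"az":0,"gripper":0.6},{"x":-0.9,"y":0,"z":0,"ax":0,"ay":0,"az":0,"gripper":0.6},{"x":-0.9,"y":0,"z":0,"ax":0,"ay":0,"az":0,"gripper":0.6},{"x":-0.9,"y":0,"z":0,"ax":0,"ay":0,"az":0,"gripper":0.6},{"x":-0.9,"y":0,"z":0,"ax":0,"ay":0,"az":0,"gripper":0.6},{"x":-0.9,"y":0.4,"z":0,"ax":0,"ay":0,"az":0,"gripper":0.6},{"x":-0.7,"y":0.7,"z":0,"ax":0,"ay":0,"az":0,"gripper":0.6},{"x":-0.7,"y":0.7,"z":0,"ax":0,"ay":0,"az":0,"gripper":0.6}]' >/dev/null
python3 -m handwheel '[{"x":-0.5,"y":0.7,"z":0,"ax":0,"ay":0,"az":0,"gripper":0.6},{"x":-0.37,"y":0.7,"z":0,"ax":0,"ay":0,"az":0,"gripper":0.6},{"x":0,"y":0.7,"z":0,"ax":0,"ay":0,"az":0,"gripper":0.6},{"x":0,"y":0.72,"z":0,"ax":0,"ay":0,"az":0,"gripper":0.6},{"x":0,"y":0,"z":0,"ax":0,"ay":0,"az":0,"gripper":0.6},{"x":0,"y":0,"z":0,"ax":0,"ay":0,"az":0,"gripper":0.6},{"x":0,"y":0,"z":0,"ax":0,"ay":0,"az":0,"gripper":0.6},{"x":0,"y":0,"z":0,"ax":0,"ay":0,"az":0,"gripper":0.6}]' >/dev/null
python3 g.py .6078 -.0193 .045
```

```text
t 64.5 p [0.6067 0.0204 0.1347] F [ 0.8 -0.3  0.5] w 0.598 gf 0.0 toolY [ 1.     0.    -0.001] Z [-0.001 -0.    -1.   ]
units [-0.99  0.03  2.24]
```

We ended up above rod 3, so I'll take that spring next.

```bash

python3 -m handwheel '[{"x":-0.05,"y":0.03,"z":0.6,"ax":0,"ay":0,"az":0,"gripper":0.6},{"x":0,"y":0,"z":0.6,"ax":0,"ay":0,"az":0,"gripper":0.6},{"x":0,"y":0,"z":0.6,"ax":0,"ay":0,"az":0,"gripper":0.6},{"x":0,"y":0,"z":0.43,"ax":0,"ay":0,"az":0,"gripper":0.6},{"x":0,"y":0,"z":0,"ax":0,"ay":0,"az":0,"gripper":0.6},{"x":0,"y":0,"z":0,"ax":0,"ay":0,"az":0,"gripper":0.5},{"x":0,"y":0,"z":0,"ax":0,"ay":0,"az":0,"gripper":0.4},{"x":0,"y":0,"z":0,"ax":0,"ay":0,"az":0,"gripper":0.35}]' >/dev/null
python3 g.py
python3 -m handwheel '[{"x":0,"y":0,"z":0,"ax":0,"ay":0,"az":0,"gripper":0.3},{"x":0,"y":0,"z":0,"ax":0,"ay":0,"az":0,"gripper":0.2},{"x":0,"y":0,"z":0,"ax":0,"ay":0,"az":0,"gripper":0.15},{"x":0,"y":0,"z":0,"ax":0,"ay":0,"az":0,"gripper":0.15},{"x":0,"y":0,"z":0,"ax":0,"ay":0,"az":0,"gripper":0.15},{"x":0,"y":0,"z":0,"ax":0,"ay":0,"az":0,"gripper":0.15},{"x":0,"y":0,"z":-0.1,"ax":0,"ay":0,"az":0,"gripper":0.15},{"x":0,"y":0,"z":-0.2,"ax":0,"ay":0,"az":0,"gripper":0.15}]' >/dev/null
python3 g.py
python3 -m handwheel '[{"x":0,"y":0,"z":-0.2,"ax":0,"ay":0,"az":0,"gripper":0.15},{"x":0,"y":0,"z":-0.2,"ax":0,"ay":0,"az":0,"gripper":0.15},{"x":0,"y":0,"z":-0.25,"ax":0,"ay":0,"az":0,"gripper":0.15},{"x":0,"y":0,"z":-0.25,"ax":0,"ay":0,"az":0,"gripper":0.15},{"x":0,"y":0,"z":-0.25,"ax":0,"ay":0,"az":0,"gripper":0.15},{"x":0,"y":0,"z":-0.3,"ax":0,"ay":0,"az":0,"gripper":0.15},{"x":0,"y":0,"z":-0.5,"ax":0,"ay":0,"az":0,"gripper":0.15},{"x":0,"y":0,"z":-0.3,"ax":0,"ay":0,"az":0,"gripper":0.15}]' >/dev/null
python3 g.py .4264 .34 .15
```

```text
t 65.3 p [0.6094 0.0184 0.0468] F [-3.  -0.2  5. ] w 0.356 gf 23.1 toolY [1.    0.    0.002] Z [ 0.002  0.    -1.   ]
t 66.2 p [0.6088 0.0183 0.0577] F [ 0.3 -0.6 -1. ] w 0.353 gf 39.6 toolY [ 1.  0. -0.] Z [-0. -0. -1.]
t 67.0 p [0.6094 0.0183 0.1493] F [ 0.5 -0.6 -0. ] w 0.348 gf 39.6 toolY [1.    0.    0.002] Z [ 0.002 -0.    -1.   ]
units [ 8.04 -4.58 -0.03]
```

```bash

python3 -m handwheel '[{"x":0,"y":-0.5,"z":0,"ax":0,"ay":0,"az":0,"gripper":0.15},{"x":0,"y":-0.8,"z":0,"ax":0,"ay":0,"az":0,"gripper":0.15},{"x":0,"y":-0.8,"z":0,"ax":0,"ay":0,"az":0,"gripper":0.15},{"x":0.4,"y":-0.8,"z":0,"ax":0,"ay":0,"az":0,"gripper":0.15},{"x":0.6,"y":-0.8,"z":0,"ax":0,"ay":0,"az":0,"gripper":0.15},{"x":0.6,"y":-0.8,"z":0,"ax":0,"ay":0,"az":0,"gripper":0.15},{"x":0.8,"y":-0.08,"z":0,"ax":0,"ay":0,"az":0,"gripper":0.15},{"x":0.8,"y":0,"z":0,"ax":0,"ay":0,"az":0,"gripper":0.15}]' >/dev/null
python3 -m handwheel '[{"x":0.8,"y":0,"z":0,"ax":0,"ay":0,"az":0,"gripper":0.15},{"x":0.8,"y":0,"z":0,"ax":0,"ay":0,"az":0,"gripper":0.15},{"x":0.8,"y":0,"z":0,"ax":0,"ay":0,"az":0,"gripper":0.15},{"x":0.8,"y":0,"z":0,"ax":0,"ay":0,"az":0,"gripper":0.15},{"x":0.8,"y":0,"z":0,"ax":0,"ay":0,"az":0,"gripper":0.15},{"x":0.4,"y":0,"z":0,"ax":0,"ay":0,"az":0,"gripper":0.15},{"x":0,"y":0,"z":0,"ax":0,"ay":0,"az":0,"gripper":0.15},{"x":0,"y":0,"z":0,"ax":0,"ay":0,"az":0,"gripper":0.15}]' >/dev/null
python3 g.py .4264 .34 .025
```

```text
t 68.5 p [0.4255 0.3217 0.1472] F [-0.4 -0.1  0. ] w 0.349 gf 39.8 toolY [ 1.     0.001 -0.   ] Z [-0.    -0.001 -1.   ]
units [0.46 0.03 3.06]
```

```bash

python3 -m handwheel '[{"x":0.46,"y":0.02,"z":0,"ax":0,"ay":0,"az":0,"gripper":0.15},{"x":0,"y":0,"z":0.6,"ax":0,"ay":0,"az":0,"gripper":0.15},{"x":0,"y":0,"z":0.7,"ax":0,"ay":0,"az":0,"gripper":0.15},{"x":0,"y":0,"z":0.7,"ax":0,"ay":0,"az":0,"gripper":0.15},{"x":0,"y":0,"z":0.7,"ax":0,"ay":0,"az":0,"gripper":0.15},{"x":0,"y":0,"z":0.3,"ax":0,"ay":0,"az":0,"gripper":0.15},{"x":0,"y":0,"z":0,"ax":0,"ay":0,"az":0,"gripper":0.15},{"x":0,"y":0,"z":0,"ax":0,"ay":0,"az":0,"gripper":0.15}]' >/dev/null
python3 g.py .4264 .34 .019
python3 -m handwheel '[{"x":0,"y":0,"z":0.1,"ax":0,"ay":0,"az":0,"gripper":0.15},{"x":0,"y":0,"z":0.06,"ax":0,"ay":0,"az":0,"gripper":0.15},{"x":0,"y":0,"z":0,"ax":0,"ay":0,"az":0,"gripper":0.15},{"x":0,"y":0,"z":0,"ax":0,"ay":0,"az":0,"gripper":0.15},{"x":0,"y":0,"z":0,"ax":0,"ay":0,"az":0,"gripper":0.15},{"x":0,"y":0,"z":0,"ax":0,"ay":0,"az":0,"gripper":0.15},{"x":0,"y":0,"z":0,"ax":0,"ay":0,"az":0,"gripper":0.15},{"x":0,"y":0,"z":0,"ax":0,"ay":0,"az":0,"gripper":0.15}]' >/dev/null
python3 g.py .4235 .34 .018
```

```text
t 69.3 p [0.4271 0.3409 0.0282] F [-0.1  0.1  0. ] w 0.351 gf 39.8 toolY [ 1.    -0.     0.001] Z [ 0.001  0.    -1.   ]
units [-0.02 -0.02  0.23]
t 70.2 p [0.4265 0.3407 0.0209] F [ 0.5  0.1 -1. ] w 0.35 gf 39.8 toolY [1. 0. 0.] Z [ 0. -0. -1.]
units [-0.02 -0.08  0.07]
```

```bash

python3 -m handwheel '[{"x":0,"y":0,"z":0.05,"ax":0,"ay":0,"az":0,"gripper":0.15},{"x":0,"y":0,"z":0,"ax":0,"ay":0,"az":0,"gripper":0.15},{"x":0,"y":0,"z":0,"ax":0,"ay":0,"az":0,"gripper":0.15},{"x":0,"y":0,"z":0,"ax":0,"ay":0,"az":0,"gripper":0.15},{"x":0,"y":0,"z":0,"ax":0,"ay":0,"az":0,"gripper":0.15},{"x":0,"y":0,"z":0,"ax":0,"ay":0,"az":0,"gripper":0.15},{"x":0,"y":0,"z":0,"ax":0,"ay":0,"az":0,"gripper":0.15},{"x":0,"y":0,"z":0,"ax":0,"ay":0,"az":0,"gripper":0.15}]' | grep force
python3 -m handwheel '[{"x":0,"y":0,"z":0,"ax":0,"ay":0,"az":0,"gripper":0.55},{"x":0,"y":0,"z":0,"ax":0,"ay":0,"az":0,"gripper":0.55},{"x":0,"y":0,"z":0,"ax":0,"ay":0,"az":0,"gripper":0.55},{"x":0,"y":0,"z":-0.5,"ax":0,"ay":0,"az":0,"gripper":0.55},{"x":0,"y":0,"z":-0.9,"ax":0,"ay":0,"az":0,"gripper":0.55},{"x":0,"y":0,"z":-0.9,"ax":0,"ay":0,"az":0,"gripper":0.6},{"x":-0.5,"y":0,"z":-0.6,"ax":0,"ay":0,"az":0,"gripper":0.6},{"x":-0.9,"y":0,"z":0,"ax":0,"ay":0,"az":0,"gripper":0.6}]' >/dev/null
python3 -m handwheel '[{"x":-0.9,"y":0,"z":0,"ax":0,"ay":0,"az":0,"gripper":0.6},{"x":-0.9,"y":0,"z":0,"ax":0,"ay":0,"az":0,"gripper":0.6},{"x":-0.9,"y":0,"z":0,"ax":0,"ay":0,"az":0,"gripper":0.6},{"x":-0.9,"y":0,"z":0,"ax":0,"ay":0,"az":0,"gripper":0.6},{"x":-0.9,"y":0.2,"z":0,"ax":0,"ay":0,"az":0,"gripper":0.6},{"x":-0.8,"y":0.5,"z":0,"ax":0,"ay":0,"az":0,"gripper":0.6},{"x":-0.7,"y":0.7,"z":0,"ax":0,"ay":0,"az":0,"gripper":0.6},{"x":-0.7,"y":0.7,"z":0,"ax":0,"ay":0,"az":0,"gripper":0.6}]' >/dev/null
python3 -m handwheel '[{"x":-0.5,"y":0.7,"z":0,"ax":0,"ay":0,"az":0,"gripper":0.6},{"x":-0.3,"y":0.7,"z":0,"ax":0,"ay":0,"az":0,"gripper":0.6},{"x":0,"y":0.7,"z":0,"ax":0,"ay":0,"az":0,"gripper":0.6},{"x":0,"y":0.3,"z":0,"ax":0,"ay":0,"az":0,"gripper":0.6},{"x":0,"y":0,"z":0,"ax":0,"ay":0,"az":0,"gripper":0.6},{"x":0,"y":0,"z":0,"ax":0,"ay":0,"az":0,"gripper":0.6},{"x":0,"y":0,"z":0,"ax":0,"ay":0,"az":0,"gripper":0.6},{"x":0,"y":0,"z":0,"ax":0,"ay":0,"az":0,"gripper":0.6}]' >/dev/null
python3 g.py .6078 -.0193 .045
python3 - <<'E'
from h import *
a=cam('scene');b=cam('top')
A=cv2.resize(a['img'][180:250,145:235],None,fx=4,fy=4,interpolation=cv2.INTER_CUBIC)
B=cv2.resize(b['img'][215:285,145:235],None,fx=4,fy=4,interpolation=cv2.INTER_CUBIC)
cv2.imwrite('pics/tr.png',np.hstack([A,B]))
o=cv2.imread('pics/top0.png')
d=(cv2.absdiff(o,b['img']).max(2)[215:285,140:235]>30).astype(np.uint8)
k,l,s,c=cv2.connectedComponentsWithStats(d)
for i in range(1,k):
    if s[i,4]>4: print(s[i],c[i]+[140,215],onz(b,*(c[i]+[140,215]),.04).round(3))
print(proj(b,(.4235,.3836,.04)),proj(b,(.4265,.3407,.04)))
E
```

```text
force: [-0.5, -1.0, 5.5]
grip_force: 40.4
t 73.3 p [ 0.6058 -0.0152  0.1352] F [-0.6  0.3  0.1] w 0.601 gf 0.0 toolY [ 1.  0. -0.] Z [-0. -0. -1.]
units [-0.1   0.05  2.25]
[26 29  5  8 23] [167.69565217 246.91304348] [0.426 0.384 0.04 ]
[29 28 21 11 78] [180.07692308 248.35897436] [0.422 0.347 0.04 ]
[167.7115946 247.6348008] [182.19403549 246.94547081]
```

Both springs show in the tray where they were placed. Now the last one, on rod 2.

```bash

python3 -m handwheel '[{"x":-0.1,"y":0.05,"z":0.6,"ax":0,"ay":0,"az":0,"gripper":0.6},{"x":0,"y":0,"z":0.6,"ax":0,"ay":0,"az":0,"gripper":0.6},{"x":0,"y":0,"z":0.6,"ax":0,"ay":0,"az":0,"gripper":0.6},{"x":0,"y":0,"z":0.43,"ax":0,"ay":0,"az":0,"gripper":0.6},{"x":0,"y":0,"z":0,"ax":0,"ay":0,"az":0,"gripper":0.6},{"x":0,"y":0,"z":0,"ax":0,"ay":0,"az":0,"gripper":0.5},{"x":0,"y":0,"z":0,"ax":0,"ay":0,"az":0,"gripper":0.4},{"x":0,"y":0,"z":0,"ax":0,"ay":0,"az":0,"gripper":0.35}]' >/dev/null
python3 g.py
python3 -m handwheel '[{"x":0,"y":0,"z":0,"ax":0,"ay":0,"az":0,"gripper":0.3},{"x":0,"y":0,"z":0,"ax":0,"ay":0,"az":0,"gripper":0.2},{"x":0,"y":0,"z":0,"ax":0,"ay":0,"az":0,"gripper":0.15},{"x":0,"y":0,"z":0,"ax":0,"ay":0,"az":0,"gripper":0.15},{"x":0,"y":0,"z":0,"ax":0,"ay":0,"az":0,"gripper":0.15},{"x":0,"y":0,"z":0,"ax":0,"ay":0,"az":0,"gripper":0.15},{"x":0,"y":0,"z":-0.1,"ax":0,"ay":0,"az":0,"gripper":0.15},{"x":0,"y":0,"z":-0.2,"ax":0,"ay":0,"az":0,"gripper":0.15}]' >/dev/null
python3 g.py
python3 -m handwheel '[{"x":0,"y":0,"z":-0.2,"ax":0,"ay":0,"az":0,"gripper":0.15},{"x":0,"y":0,"z":-0.2,"ax":0,"ay":0,"az":0,"gripper":0.15},{"x":0,"y":0,"z":-0.25,"ax":0,"ay":0,"az":0,"gripper":0.15},{"x":0,"y":0,"z":-0.25,"ax":0,"ay":0,"az":0,"gripper":0.15},{"x":0,"y":0,"z":-0.25,"ax":0,"ay":0,"az":0,"gripper":0.15},{"x":0,"y":0,"z":-0.3,"ax":0,"ay":0,"az":0,"gripper":0.15},{"x":0,"y":0,"z":-0.5,"ax":0,"ay":0,"az":0,"gripper":0.15},{"x":0,"y":0,"z":-0.3,"ax":0,"ay":0,"az":0,"gripper":0.15}]' >/dev/null
python3 g.py .429 .297 .15
```

```text
t 74.2 p [ 0.6089 -0.0193  0.0473] F [-1.9  0.6  4.8] w 0.357 gf 29.7 toolY [1.    0.    0.001] Z [ 0.001 -0.    -1.   ]
t 75.0 p [ 0.6085 -0.0193  0.0582] F [ 0.4 -0.  -1.7] w 0.351 gf 39.6 toolY [ 1. -0. -0.] Z [-0. -0. -1.]
t 75.8 p [ 0.609  -0.0194  0.1497] F [ 0.4  0.  -0.8] w 0.352 gf 39.6 toolY [ 1.    -0.     0.002] Z [ 0.002 -0.    -1.   ]
units [ 7.91 -4.5  -0.02]
```

```bash

python3 -m handwheel '[{"x":0,"y":-0.5,"z":0,"ax":0,"ay":0,"az":0,"gripper":0.15},{"x":0,"y":-0.8,"z":0,"ax":0,"ay":0,"az":0,"gripper":0.15},{"x":0,"y":-0.8,"z":0,"ax":0,"ay":0,"az":0,"gripper":0.15},{"x":0.4,"y":-0.8,"z":0,"ax":0,"ay":0,"az":0,"gripper":0.15},{"x":0.6,"y":-0.8,"z":0,"ax":0,"ay":0,"az":0,"gripper":0.15},{"x":0.6,"y":-0.8,"z":0,"ax":0,"ay":0,"az":0,"gripper":0.15},{"x":0.8,"y":0,"z":0,"ax":0,"ay":0,"az":0,"gripper":0.15},{"x":0.8,"y":0,"z":0,"ax":0,"ay":0,"az":0,"gripper":0.15}]' >/dev/null
python3 -m handwheel '[{"x":0.8,"y":0,"z":0,"ax":0,"ay":0,"az":0,"gripper":0.15},{"x":0.8,"y":0,"z":0,"ax":0,"ay":0,"az":0,"gripper":0.15},{"x":0.8,"y":0,"z":0,"ax":0,"ay":0,"az":0,"gripper":0.15},{"x":0.8,"y":0,"z":0,"ax":0,"ay":0,"az":0,"gripper":0.15},{"x":0.8,"y":0,"z":0,"ax":0,"ay":0,"az":0,"gripper":0.15},{"x":0.4,"y":0,"z":0,"ax":0,"ay":0,"az":0,"gripper":0.15},{"x":0,"y":0,"z":0,"ax":0,"ay":0,"az":0,"gripper":0.15},{"x":0,"y":0,"z":0,"ax":0,"ay":0,"az":0,"gripper":0.15}]' >/dev/null
python3 g.py .429 .297 .0195
```

```text
t 77.5 p [0.4283 0.2841 0.1476] F [ 0.8 -0.7 -0.8] w 0.351 gf 39.8 toolY [ 1.     0.001 -0.001] Z [-0.001 -0.001 -1.   ]
units [0.32 0.02 3.2 ]
```

```bash

python3 -m handwheel '[{"x":0.32,"y":0.02,"z":0,"ax":0,"ay":0,"az":0,"gripper":0.15},{"x":0,"y":0,"z":0.6,"ax":0,"ay":0,"az":0,"gripper":0.15},{"x":0,"y":0,"z":0.7,"ax":0,"ay":0,"az":0,"gripper":0.15},{"x":0,"y":0,"z":0.7,"ax":0,"ay":0,"az":0,"gripper":0.15},{"x":0,"y":0,"z":0.7,"ax":0,"ay":0,"az":0,"gripper":0.15},{"x":0,"y":0,"z":0.35,"ax":0,"ay":0,"az":0,"gripper":0.15},{"x":0,"y":0,"z":0,"ax":0,"ay":0,"az":0,"gripper":0.15},{"x":0,"y":0,"z":0,"ax":0,"ay":0,"az":0,"gripper":0.15}]' >/dev/null
python3 g.py .429 .297 .0195
python3 -m handwheel '[{"x":0,"y":0,"z":0.08,"ax":0,"ay":0,"az":0,"gripper":0.15},{"x":0,"y":0,"z":0.06,"ax":0,"ay":0,"az":0,"gripper":0.15},{"x":0,"y":0,"z":0.02,"ax":0,"ay":0,"az":0,"gripper":0.15},{"x":0,"y":0,"z":0,"ax":0,"ay":0,"az":0,"gripper":0.15},{"x":0,"y":0,"z":0,"ax":0,"ay":0,"az":0,"gripper":0.15},{"x":0,"y":0,"z":0,"ax":0,"ay":0,"az":0,"gripper":0.15},{"x":0,"y":0,"z":0,"ax":0,"ay":0,"az":0,"gripper":0.15},{"x":0,"y":0,"z":0,"ax":0,"ay":0,"az":0,"gripper":0.15}]' >/dev/null
python3 g.py .429 .297 .0195
```

```text
t 78.2 p [0.4297 0.2973 0.0261] F [-1.1 -0.6 -0.8] w 0.354 gf 39.8 toolY [ 1.    -0.001  0.   ] Z [ 0. -0. -1.]
units [-0.01 -0.02  0.17]
t 79.0 p [0.4297 0.2977 0.0198] F [-0.7 -0.1  6.5] w 0.352 gf 40.3 toolY [1.    0.    0.001] Z [ 0.001  0.    -1.   ]
units [-0.02 -0.02  0.01]
```

Floor touched. Release, retreat and take the final picture.

```bash

python3 -m handwheel '[{"x":0,"y":0,"z":0,"ax":0,"ay":0,"az":0,"gripper":0.55},{"x":0,"y":0,"z":0,"ax":0,"ay":0,"az":0,"gripper":0.55},{"x":0,"y":0,"z":0,"ax":0,"ay":0,"az":0,"gripper":0.55},{"x":0,"y":0,"z":-0.5,"ax":0,"ay":0,"az":0,"gripper":0.55},{"x":0,"y":0,"z":-0.9,"ax":0,"ay":0,"az":0,"gripper":0.55},{"x":0,"y":0,"z":-0.9,"ax":0,"ay":0,"az":0,"gripper":0.6},{"x":-0.5,"y":0,"z":-0.6,"ax":0,"ay":0,"az":0,"gripper":0.6},{"x":-0.9,"y":0,"z":0,"ax":0,"ay":0,"az":0,"gripper":0.6}]' >/dev/null
python3 -m handwheel '[{"x":-0.9,"y":0,"z":0,"ax":0,"ay":0,"az":0,"gripper":0.6},{"x":-0.9,"y":-0.3,"z":0,"ax":0,"ay":0,"az":0,"gripper":0.6},{"x":-0.9,"y":-0.3,"z":0,"ax":0,"ay":0,"az":0,"gripper":0.6},{"x":-0.9,"y":-0.3,"z":0,"ax":0,"ay":0,"az":0,"gripper":0.6},{"x":-0.9,"y":0,"z":0,"ax":0,"ay":0,"az":0,"gripper":0.6},{"x":-0.9,"y":0,"z":0,"ax":0,"ay":0,"az":0,"gripper":0.6},{"x":-0.9,"y":0,"z":0,"ax":0,"ay":0,"az":0,"gripper":0.6},{"x":-0.9,"y":0,"z":0,"ax":0,"ay":0,"az":0,"gripper":0.6}]' >/dev/null
python3 -m handwheel '[{"x":-0.9,"y":0,"z":0,"ax":0,"ay":0,"az":0,"gripper":0.6},{"x":-0.9,"y":0,"z":0,"ax":0,"ay":0,"az":0,"gripper":0.6},{"x":-0.5,"y":0,"z":0,"ax":0,"ay":0,"az":0,"gripper":0.6},{"x":0,"y":0,"z":0,"ax":0,"ay":0,"az":0,"gripper":0.6},{"x":0,"y":0,"z":0,"ax":0,"ay":0,"az":0,"gripper":0.6},{"x":0,"y":0,"z":0,"ax":0,"ay":0,"az":0,"gripper":0.6},{"x":0,"y":0,"z":0,"ax":0,"ay":0,"az":0,"gripper":0.6},{"x":0,"y":0,"z":0,"ax":0,"ay":0,"az":0,"gripper":0.6}]' >/dev/null
python3 g.py
python3 - <<'E'
from h import *
a=cam('scene');b=cam('top')
A=cv2.resize(a['img'][125:310,145:345],(432,400),interpolation=cv2.INTER_CUBIC)
B=cv2.resize(b['img'][215:285,145:205],(343,400),interpolation=cv2.INTER_CUBIC)
cv2.imwrite('pics/end.png',np.hstack([A,B]))
E
```

```text
t 81.5 p [ 0.3934 -0.1378  0.1354] F [-0.7  1.1 -0.2] w 0.599 gf 0.0 toolY [ 1.     0.001 -0.   ] Z [-0. -0. -1.]
```

View pics/end.png

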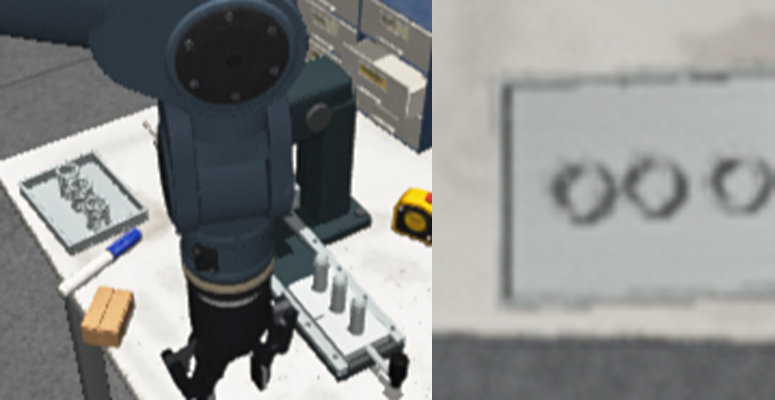

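The final picture shows three springs upright in the tray, at (582,192), (655,188) and (740,184). The rods are bare and the slide is out. The lever is hidden behind the arm here, but I checked it was up after releasing it.

```bash
python3 -c "
from plant import robot
print(robot.sign_off())"
```

```text
the job is handed in; nothing more can be done
None
```

The job is handed in: all three springs were threaded and pressed together, with the lever pushed to its stop and let back up, and they now stand upright in the tray with the slide fully out; sign-off gave no verdict.

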